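Lay out an assembly kit on its shadow pads

TASK

Lay the four loose parts out for the next assembly: set the hub, the roller and the manifold block each on the pad that carries its silhouette, centred on the silhouette and squared up with it, and put the bearing over the post of its holder, down flat on the pad. Keep every part the way up it is now, set it down rather than dropping it, and leave the red bin and the screwdriver alone.

Things in the scene. Friction and masses are not known exactly. Their poses are not given: they have to be found in the camera images.
- bearing: Loose bright steel ball bearing, a ring lying flat, a dark cage with bright balls showing on its top: outside diameter 52 mm, bore 30 mm, 16 mm high, about 0.16 kg. Origin: on its axis, at the underside; z up along the axis.
- hub: Loose steel flange hub: dark square plate 64 x 64 x 10 mm with four dark bolt-hole marks, and standing on its middle a bright round boss, diameter 34 mm, from 10 to 40 mm high (boss up); about 0.30 kg. Origin: centre of the plate's underside; x and y along the plate's sides, z up.
- roller: Loose roller cartridge lying down: black rubber roller, diameter 24 mm and 86 mm long along x, its axis 13 mm above the underside, between two square aluminium end blocks 26 x 26 mm and 12 mm thick; 110 mm long overall, about 0.18 kg. Origin: centre of the underside; x along its length, z up. Its two ends are alike.
- manifold: Loose orange valve manifold block 64 (x) x 44 (y) x 32 (z) mm, two round brass ports on its top and one on each end; about 0.23 kg. Origin: centre of its underside; z up. Its two ends are alike.
- bearing_post: Fixed blue silicone pad 130 (x) x 84 (y) x 4 mm thick; holder of the bearing: in its middle an upright brass post, diameter 14 mm, rising 28 mm above the pad's top (32 mm above the bench) with a tapered tip, ringed by a dark round silhouette, diameter 52 mm, edged in white. Origin: centre of the pad's underside on the bench, so its top is at z = 4 mm; z up.
- hub_pad: Fixed blue silicone pad 130 (x) x 84 (y) x 4 mm thick; in its middle a dark square silhouette 64 x 64 mm, edged in white, sides along the pad's x and y, with a white ring (diameter 37 mm) in it: the hub's place. Origin: centre of the pad's underside on the bench, so its top is at z = 4 mm; z up.
- roller_pad: Fixed blue silicone pad 130 (x) x 84 (y) x 4 mm thick; in its middle a long narrow dark silhouette 110 (along x) x 26 mm, edged in white: the roller's place. Origin: centre of the pad's underside on the bench, so its top is at z = 4 mm; z up.
- manifold_pad: Fixed blue silicone pad 130 (x) x 84 (y) x 4 mm thick; in its middle a dark rectangular silhouette 64 (along x) x 44 mm, edged in white, with two white dots where the block's ports are: the manifold's place. Origin: centre of the pad's underside on the bench, so its top is at z = 4 mm; z up.
- bin: Bystander: loose red open plastic bin 110 (x) x 80 (y) x 50 (z) mm holding small steel screws, 0.5 kg, off to the robot's right. Origin: centre of its underside. To be left alone.
- screwdriver: Bystander: loose screwdriver, 190 mm long, its red handle 26 mm thick, lying on the bench beyond the pads; x along its length, blade to +x. Origin: under the middle of its length, on the bench. To be left alone.
Mind the look-alikes: they are no part of the job. There is more than one size of the manifold; the one meant has the size given above.

How it is judged:
By the outcome, as a careful person would: the job done as asked, in the order asked, and still so for the second after the job is handed in, with the robot touching nothing.
It also fails if it takes over 96 s, if anything falls off the work surface, if the arm or the gripper's body presses on something with over 40 N, if the wrist force passes 120 N, or if a joint passes its speed limit or range.

ROBOT

A 6-joint arm with a two-finger parallel gripper is mounted at the origin on the work surface. World frame = base frame: x ahead of the robot, y to its left, z up, the work surface at z = 0. Lengths are in m, angles in rad, forces in N, time in s.
With the tool pointing down it reaches from about 0.375 to 0.9 m from the base axis. Payload 3.1 kg.
Tool frame: the origin (TCP) lies on the centre line of the jaws, within the pads' length; the fingertips stand 25 mm ahead of it and the grasp point (between the pads) lies 6 mm ahead of it (robot.nose_length is the y of the fingertips in the tool frame, in m); y points along the fingers, z is the direction in which the jaws open and shut, and the axes are right-handed (so a half turn about y gives the same grasp; the last joint's range is limited). The gripper opens to 87 mm and grips with 3 to 60 N. Pads are 19 mm wide; open, the fingers measure 117 mm over their backs; the gripper's body (75 mm by 190 mm) begins 51 mm behind the grasp point.
Start: joints at [-1.444, 0.527, 1.433, -0, 1.181, -0.178], TCP at [0.188, -0.596, 0.248] pointing down, gripper open.
Joint ranges: [-3.08, 3.08], [-0.75, 2.2], [0.22, 2.44], [-1.43, 4.57], [0, 2.65], [-2.85, 2.85]. Speed limits (rad/s): [2.79, 2.79, 3.14, 3.14, 3.14, 3.14].

INTERFACE

Orientations are given as a unit quaternion [x, y, z, w].
In Python, from rig import robot, eyes, ticket gives the robot as it stands.
- The arm moves only by the tool play_rows, never from a script. Its argument "series" is a list of rows, each a list of 7 numbers: the opening, from 0 (shut) to 1 (fully open), then the shift along the tool's x, y, z scaled (see below), then the turn, a rotation vector about the tool's x, y, z scaled (see below). In form: [[claw, dx, dy, dz, ax, ay, az], ...]. A call has 1 to 12 rows; each row shifts and turns the commanded pose from where the row before left it, along the tool's axes as they then stand; what a row does not reach is not made up. The controller multiplies each number of a shift by 100 mm and each number of a turn by 180 degrees. A row lasts 1/12 s, in which the tool goes at most 41.7 mm and 7.16 degrees, less where a joint would pass 70% of its speed; a pose out of reach is approached as far as the arm can. A call with a number of a shift or a turn outside -1 to 1 is refused whole. A call with a gripper value outside its range is refused whole. The fingers move at their own pace and stop on an object; "grip_force" is the grip in N (left out, the last holds). Time passes only in rows, so rows that do not move let the fingers close. It gives the time, the measured TCP pose, the force and the opening at its end, in the units of the state.
- robot.get_obs(): the state, without advancing time (a new reading comes with each control period).
- eyes.camera(name): name is "scene" or "top" or "wrist"; returns the picture (480x640x3 uint8, red, green, blue); there is no depth.
- eyes.camera_params(name): a dict with "K" (3x3 intrinsics, pixels), "D" ([k1, k2, p1, p2, k3] as OpenCV has them; the pictures are not rectified), "rvec" (rotation vector, rad) and "tvec" (3), from world to camera coordinates, as OpenCV has them. Camera axes: x right, y down, z forward; pixel columns grow to the right and rows downward; lengths in m; the calibration is good to about 2 mm. A picture is of the moment at which its call begins: read the wrist's pose just before it. camera_params takes no time and is no camera call; for the wrist camera it gives the pose at the moment of the call.
- ticket.hand_in(): hands the job in, once; it reports no verdict.
The state is a dict: "time": time; "q": joint angles; "joint_velocities": joint speeds; "joint_torque": joint torques, N m; "position": TCP position; "tool_rot": TCP orientation; "ft_force": force on the tool from outside, world axes, zero at the start; "moment": the same for the moment, N m; "grip_width": finger opening in m.
Only numpy, scipy, OpenCV 4.12 (cv2) and the standard library are available. Lean on these libraries where they do the work, as an engineer would, in place of code of your own. Each camera call takes 0.05 s, during which the arm holds its last target.

## Working session

There is one attempt and no reset: what is moved stays moved. The work goes in short steps, Python scripts to look and compute and a tool call to move; the robot and the scene stay as the last step left them, time stands still between calls to the robot, and variables do not carry over. Pictures are saved under pics/ and viewed, and the job is handed in when it is done.

Besides the shell and the picture viewer there is one more tool, called after "Emit:" as name(argument=value, ...) on one line, values as JSON. play_rows: Moves the arm, as the interface text tells. Its arguments: {"type":"object","properties":{"series":{"type":"array","items":{"type":"array","items":{"type":"number"}}},"grip_force":{"type":"number"}},"required":["series"]}

```bash
ls; mkdir -p pics; python3 - <<'E'
from rig import robot, eyes, ticket
import cv2, numpy as np
o=robot.get_obs(); print(o)
for n in ["scene","top","wrist"]:
    im=eyes.camera(n); cv2.imwrite(f"pics/{n}0.png",im[:,:,::-1])
    p=eyes.camera_params(n); print(n,p)
    R=cv2.Rodrigues(np.array(p["rvec"]))[0]; print("pos",-R.T@np.array(p["tvec"]).ravel())
E
```

```text
pics
{'time': 0.0, 'q': array([-1.44345667e+00,  5.28469839e-01,  1.43387506e+00,  1.74792700e-06,
        1.18141474e+00, -1.78460285e-01]), 'joint_velocities': array([-0.00219831, -0.00097364, -0.00013167, -0.00027065,  0.00076137,
        0.00018991]), 'joint_torque': array([ 4.77675821e-04, -4.40037096e+01, -1.76591957e+01,  6.32157968e-02,
        5.84287383e-02, -1.77955662e-04]), 'position': array([ 0.18812566, -0.59531108,  0.246578  ]), 'tool_rot': array([-0.10767538,  0.69962287, -0.6980911 ,  0.10771569]), 'ft_force': array([ 0.22208917,  0.46942768, -0.48069118]), 'moment': array([-0.02618192,  0.00914653, -0.03048696]), 'grip_width': 0.08697969080624712}
scene {'K': array([[451.26091066,   0.        , 317.11744034],
       [  0.        , 451.26091066, 246.38671442],
       [  0.        ,   0.        ,   1.        ]]), 'D': array([-0.05398907,  0.        ,  0.        ,  0.        ,  0.        ]), 'rvec': array([ 1.58952608,  2.22100226, -0.64862792]), 'tvec': array([ 0.2170759 , -0.41697757,  1.36755438])}
pos [1.10442883 0.14012321 0.92292994]
top {'K': array([[494.48145606,   0.        , 314.63210326],
       [  0.        , 494.48145606, 246.01852043],
       [  0.        ,   0.        ,   1.        ]]), 'D': array([-0.12183303,  0.        ,  0.        ,  0.        ,  0.        ]), 'rvec': array([ 2.15065838, -2.16730284,  0.09716917]), 'tvec': array([-0.03441728,  0.54253351,  1.09863646])}
pos [ 0.42256297 -0.05658679  1.14924658]
wrist {'K': array([[403.75055348,   0.        , 319.72197713],
       [  0.        , 403.75055348, 239.64049532],
       [  0.        ,   0.        ,   1.        ]]), 'D': array([-0.04267165,  0.        ,  0.        ,  0.        ,  0.        ]), 'rvec': array([-2.36463295,  1.73333745,  0.22072837]), 'tvec': array([-0.62337872, -0.02851708,  0.38960849])}
pos [ 0.25367239 -0.5742863   0.38347698]
```

View pics/top0.png

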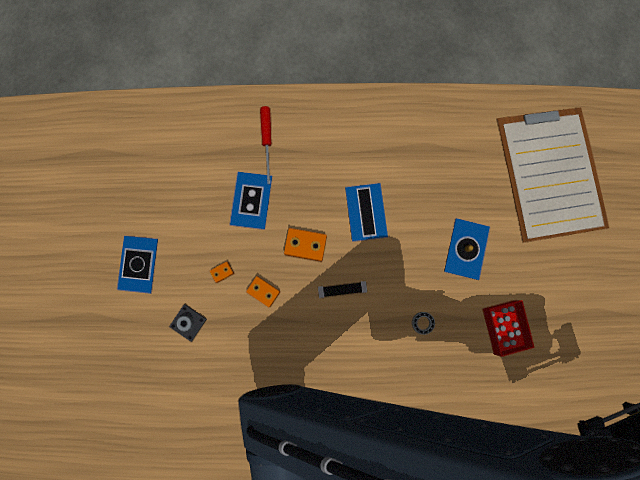

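View pics/scene0.png

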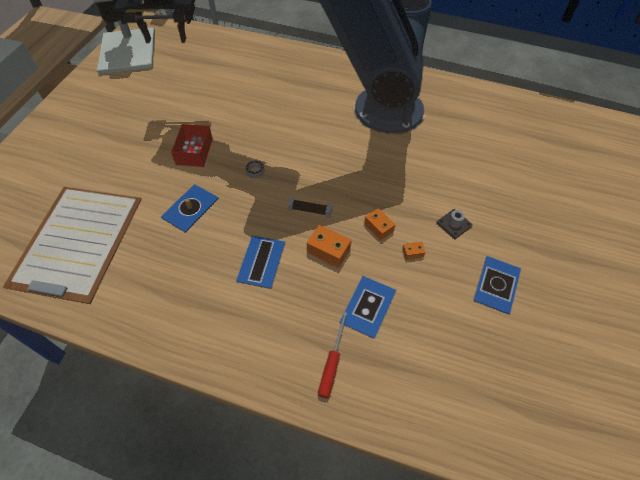

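View pics/wrist0.png

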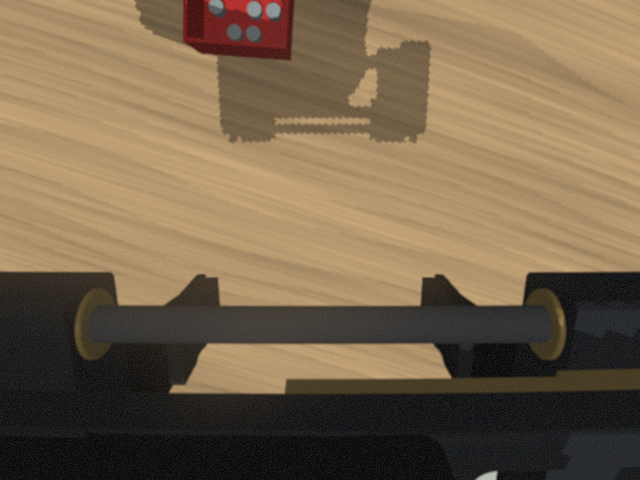

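```bash
cat > h.py <<'E'
import cv2, numpy as np
from scipy.spatial.transform import Rotation as Rn
def ray(p,uv,z):
    uv=np.asarray(uv,float).reshape(-1,1,2)
    n=cv2.undistortPoints(uv,p["K"],p["D"]).reshape(-1,2)
    R=cv2.Rodrigues(np.array(p["rvec"]))[0]; t=np.array(p["tvec"]).ravel()
    c=-R.T@t; d=np.c_[n,np.ones(len(n))]@R
    return c+d*((z-c[2])/d[:,2])[:,None]
def proj(p,X):
    return cv2.projectPoints(np.asarray(X,float).reshape(-1,1,3),p["rvec"],p["tvec"],p["K"],p["D"])[0].reshape(-1,2)
E
python3 - <<'E'
import cv2
im=cv2.imread("pics/top0.png")
c=im[160:350,110:310]; cv2.imwrite("pics/c1.png",cv2.resize(c,None,fx=4,fy=3.15*4/3.15,interpolation=cv2.INTER_CUBIC)[:600] if 0 else cv2.resize(c[:150],None,fx=4,fy=4,interpolation=cv2.INTER_CUBIC))
cv2.imwrite("pics/c2.png",cv2.resize(im[200:345,150:350],None,fx=4,fy=4,interpolation=cv2.INTER_CUBIC))
cv2.imwrite("pics/c3.png",cv2.resize(im[200:345,310:510],None,fx=4,fy=4,interpolation=cv2.INTER_CUBIC))
E
```

```text
(no output)
```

View pics/c2.png

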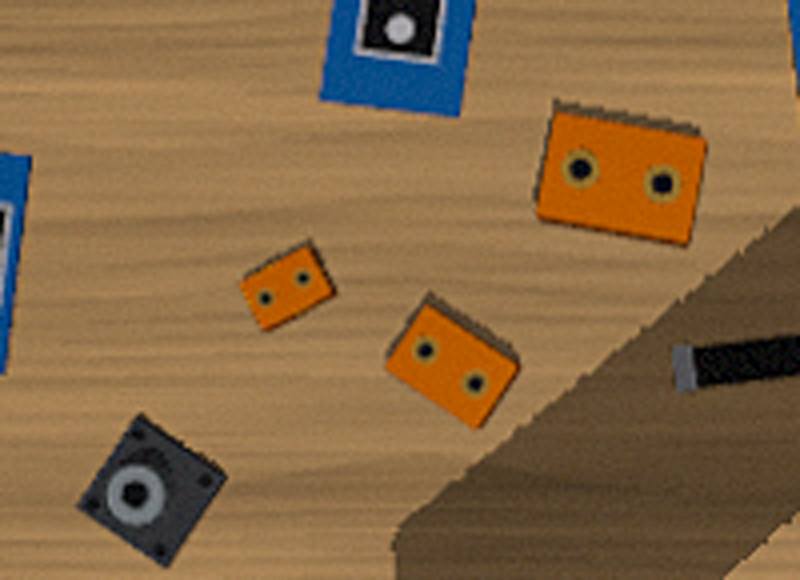

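View pics/c3.png

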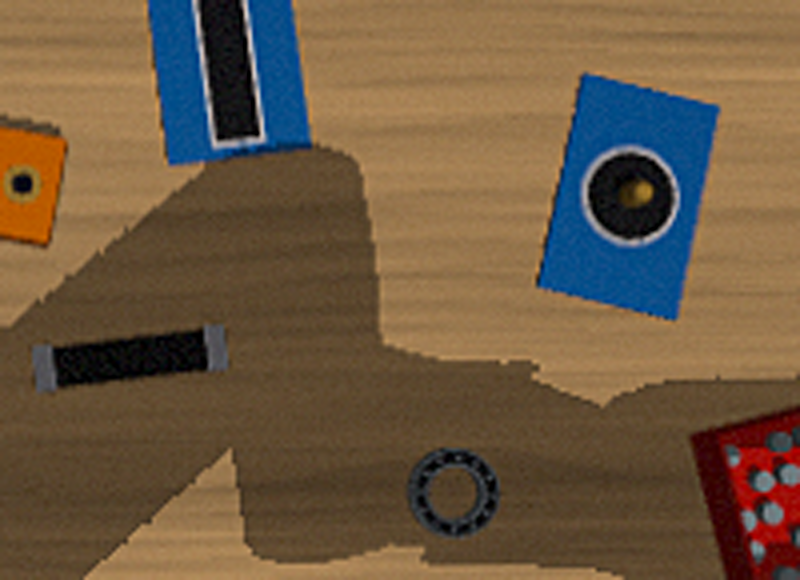

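View pics/c1.png

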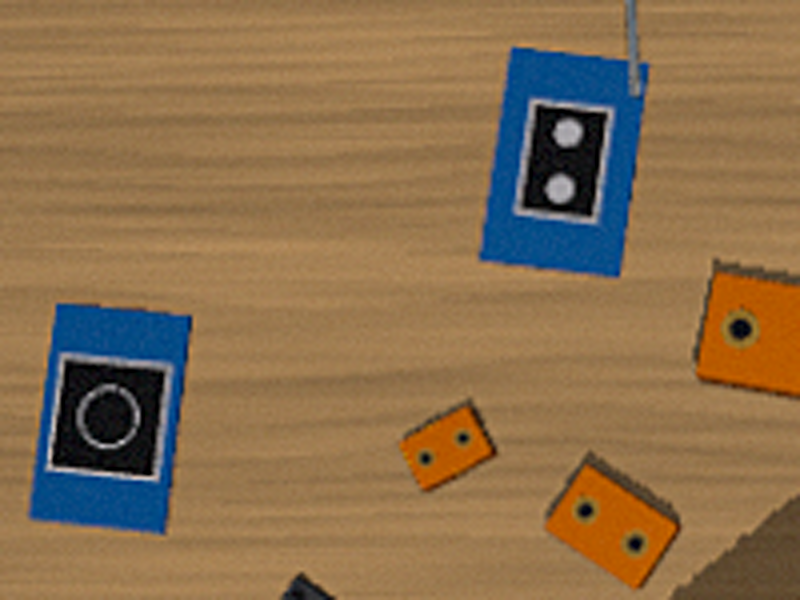

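```bash
cat > d.py <<'E'
from h import *
from rig import eyes
import sys
p=eyes.camera_params("top")
im=cv2.imread("pics/top0.png"); f=cv2.resize(im,None,fx=4,fy=4,interpolation=cv2.INTER_CUBIC)
hsv=cv2.cvtColor(f,cv2.COLOR_BGR2HSV)
def cnts(m,amin):
    c,_=cv2.findContours(m,cv2.RETR_EXTERNAL,cv2.CHAIN_APPROX_NONE)
    return [k for k in c if cv2.contourArea(k)>amin]
def rep(name,k,z):
    uv=(k.reshape(-1,2)+0.5)/4-0.5
    X=ray(p,uv,z)[:,:2]
    (c,s,a)=cv2.minAreaRect((X*1000).astype(np.float32))
    b=cv2.boxPoints((c,s,a)); 
    e0=b[1]-b[0]; e1=b[2]-b[1]
    e=e0 if np.hypot(*e0)>np.hypot(*e1) else e1
    print(name,"c",np.round(c,1),"size",np.round(sorted(s),1),"ang long",round(np.degrees(np.arctan2(e[1],e[0]))%180,2), "px",uv.mean(0).round(0))
blue=cv2.inRange(hsv,(100,120,60),(125,255,255))
for k in cnts(blue,500): rep("pad",cv2.convexHull(k),.004)
org=cv2.inRange(hsv,(5,220,150),(17,255,255))
for k in cnts(org,300): rep("orange top",cv2.convexHull(k),.032)
E
python3 d.py
```

```text
pad c [505.9 384. ] size [ 84.9 129.5] ang long 173.95 px [135. 268.]
pad c [ 536. -395.] size [ 84.2 130.1] ang long 165.79 px [467. 249.]
pad c [ 625.3 -159.2] size [ 83.9 130.1] ang long 6.52 px [367. 211.]
pad c [656.2 112.2] size [ 83.8 129.6] ang long 172.24 px [248. 200.]
orange top c [440.1  80.5] size [42.6 62.8] ang long 56.06 px [261. 291.]
orange top c [485.  175.8] size [30.7 44.9] ang long 119.37 px [221. 272.]
orange top c [547.1 -16.6] size [60. 88.] ang long 79.21 px [307. 244.]
```

```bash
cat > d2.py <<'E'
from d import *
def cr(pts,ox,oy): return np.array(pts,float)/4+np.array([ox,oy])-0.375
hub=ray(p,cr([(140,415),(228,478),(166,568),(78,507)],150,200),.010)[:,:2]*1000
rol=ray(p,cr([(33,347),(223,323),(228,369),(38,391)],310,200),.026)[:,:2]*1000
be=ray(p,cr([(453,492),(408,492),(498,492),(453,447),(453,537)],310,200),.016)[:,:2]*1000
for n,q in(("hub",hub),("roller",rol)):
    print(n,q.mean(0).round(1),[np.linalg.norm(q[i]-q[i-1]).round(1) for i in range(4)],[np.degrees(np.arctan2(*(q[i]-q[i-1])[::-1])).round(1) for i in range(4)])
print("bearing",be.round(1), be[1:].mean(0))
boss=ray(p,cr([(135,495)],150,200),.04)*1000; print(boss)
E
python3 d2.py | tail -5
```

```text
[ 366.2 -258.1]
 [ 365.5 -309.8]
 [ 391.4 -284.5]
 [ 340.4 -283.4]] [ 365.87709584 -283.9785874 ]
[[368.11743211 258.49221424  40.        ]]
```

```bash
cat >> h.py <<'E'
def Rt(psi):  # deg, tool down
    a=np.radians(psi); z=np.array([np.cos(a),np.sin(a),0]); y=np.array([0,0,-1.]); return np.c_[np.cross(y,z),y,z]
def psi_of(o):
    R=Rn.from_quat(o["tool_rot"]).as_matrix(); return np.degrees(np.arctan2(R[1,2],R[0,2]))
def go(o,x,y,z,psi,turn_first=False):
    R=Rn.from_quat(o["tool_rot"]).as_matrix(); P=np.array(o["position"])
    T=np.array([x,y,z]); rv=Rn.from_matrix(R.T@Rt(psi)).as_rotvec()/np.pi
    Rm=Rt(psi) if turn_first else R
    d=Rm.T@(T-P)*10
    print("pos",(P*1000).round(1),"psi",round(psi_of(o),2),"tilt",(R[:,1]).round(4),"q6",round(o["q"][5],2))
    print("shift(units)",d.round(3),"norm mm",round(100*np.linalg.norm(d),1),"turn(units)",rv.round(4),"rows min turn",round(abs(rv).max()/.0397,1))
E
python3 - <<'E'
from h import *
from rig import robot,eyes
o=robot.get_obs(); p=eyes.camera_params("wrist")
R=Rn.from_quat(o["tool_rot"]).as_matrix(); P=o["position"]
Rc=cv2.Rodrigues(p["rvec"])[0]; c=-Rc.T@p["tvec"]
ct=R.T@(c-P); Rct=Rc@R
print("cam in tool",ct,"axes",Rct.round(3))
np.savez("wc.npz",ct=ct,Rct=Rct)
# tcp location s.t. hub at (320,140)
for z in(.12,.16,.2,.25):
    d=np.linalg.inv(p["K"])@np.array([320,150,1]); 
    R2=Rt(55.6); dw=R2@Rct.T@d; 
    h=z+ (R2@ct)[2]; off=dw*(-h/dw[2])+R2@ct
    print(z,"object offset from TCP in tool",(R2.T@off).round(3))
    T=np.array([.3684,.2565])-off[:2]; print(T, np.hypot(*T))
E
```

```text
cam in tool [-0.06891824 -0.13666098 -0.00070666] axes [[ 0.    -0.     1.   ]
 [ 0.969 -0.249 -0.   ]
 [ 0.249  0.969 -0.   ]]
0.12 object offset from TCP in tool [-0.06   0.12  -0.001]
[0.41857762 0.22277834] 0.4741702317004025
0.16 object offset from TCP in tool [-0.059  0.16  -0.   ]
[0.41747313 0.22350019] 0.4735357926573787
0.2 object offset from TCP in tool [-0.058  0.2   -0.   ]
[0.41636864 0.22422204] 0.4729041839189363
0.25 object offset from TCP in tool [-0.056  0.25  -0.   ]
[0.41498802 0.22512436] 0.47211867041203065
```

```bash
python3 - <<'E'
from h import *
from rig import robot
o=robot.get_obs()
go(o,.5,-.1,.25,55.6)
o2=dict(o); o2["position"]=np.array([.5,-.1,.25]); go(o2,.4175,.2235,.2,55.6)
E
```

```text
pos [ 188.1 -595.5  246.8] psi -72.48 tilt [-2.0e-04  1.7e-03 -1.0e+00] q6 -0.18
shift(units) [-4.466 -0.024 -3.786] norm mm 585.5 turn(units) [ 2.000e-04 -7.115e-01 -6.000e-04] rows min turn 17.9
pos [ 500. -100.  250.] psi -72.48 tilt [-2.0e-04  1.7e-03 -1.0e+00] q6 -0.18
shift(units) [-0.187  0.506 -3.332] norm mm 337.6 turn(units) [ 2.000e-04 -7.115e-01 -6.000e-04] rows min turn 17.9
```

Emit:
play_rows(series=[[1, -0.14, 0, -0.12, 0, 0, 0], [1, -0.28, 0, -0.237, 0, 0, 0], [1, -0.28, 0, -0.237, 0, 0, 0], [1, -0.28, 0, -0.237, 0, 0, 0], [1, -0.28, 0, -0.237, 0, 0, 0], [1, -0.28, 0, -0.237, 0, 0, 0], [1, -0.28, 0, -0.237, 0, 0, 0], [1, -0.28, 0, -0.237, 0, 0, 0], [1, -0.28, 0, -0.237, 0, 0, 0], [1, -0.28, 0, -0.237, 0, 0, 0], [1, -0.28, 0, -0.237, 0, 0, 0], [1, -0.28, 0, -0.237, 0, 0, 0]])

```text
time: 1.15
position: [0.4137, -0.2373, 0.2475]
tool_rot: [-0.108, 0.699, -0.699, 0.108]
ft_force: [0.7, 0.7, 0.2]
grip_width: 0.0867
```

Emit:
play_rows(series=[[1, -0.28, 0, -0.237, 0, 0, 0], [1, -0.28, 0, -0.237, 0, 0, 0], [1, -0.28, 0, -0.237, 0, 0, 0], [1, -0.28, 0, -0.237, 0, 0, 0], [1, -0.1, 0, -0.29, 0, 0, 0], [1, -0.02, 0.05, -0.34, 0, 0, 0], [1, -0.02, 0.06, -0.37, 0, 0, 0], [1, -0.02, 0.06, -0.37, 0, 0, 0], [1, -0.02, 0.06, -0.37, 0, 0, 0], [1, -0.02, 0.06, -0.37, 0, 0, 0], [1, -0.02, 0.06, -0.37, 0, 0, 0], [1, -0.02, 0.06, -0.37, 0, 0, 0]])

```text
time: 2.15
position: [0.4277, 0.1657, 0.2063]
tool_rot: [-0.108, 0.699, -0.699, 0.108]
ft_force: [1.0, 0.1, -0.2]
grip_width: 0.0873
```

Emit:
play_rows(series=[[1, 0, 0.05, -0.37, 0, -0.02, 0], [1, 0, 0.05, 0, 0, -0.039, 0], [1, 0, 0, 0, 0, -0.039, 0], [1, 0, 0, 0, 0, -0.039, 0], [1, 0, 0, 0, 0, -0.039, 0], [1, 0, 0, 0, 0, -0.039, 0], [1, 0, 0, 0, 0, -0.039, 0], [1, 0, 0, 0, 0, -0.039, 0], [1, 0, 0, 0, 0, -0.039, 0], [1, 0, 0, 0, 0, -0.039, 0], [1, 0, 0, 0, 0, -0.039, 0], [1, 0, 0, 0, 0, -0.039, 0]])

```text
time: 3.15
position: [0.4172, 0.1994, 0.1964]
tool_rot: [0.537, -0.461, 0.461, -0.536]
ft_force: [-0.4, 0.7, 0.3]
grip_width: 0.0869
```

Emit:
play_rows(series=[[1, 0, 0, 0, 0, -0.039, 0], [1, 0, 0, 0, 0, -0.039, 0], [1, 0, 0, 0, 0, -0.039, 0], [1, 0, 0, 0, 0, -0.039, 0], [1, 0, 0, 0, 0, -0.039, 0], [1, 0, 0, 0, 0, -0.039, 0], [1, 0, 0, 0, 0, -0.029, 0]])

```text
time: 3.73
position: [0.4172, 0.1994, 0.1964]
tool_rot: [0.676, -0.207, 0.207, -0.676]
ft_force: [0.6, 0.6, -0.3]
grip_width: 0.087
```

```bash
python3 - <<'E'
from h import *
from rig import robot
o=robot.get_obs(); print(o["time"])
go(o,.4175,.2235,.18,55.6,True)
E
```

```text
3.7333
pos [417.2 199.4 196.4] psi 56.0 tilt [-3.e-04 -1.e-04 -1.e+00] q6 -0.77
shift(units) [-0.134  0.164  0.2  ] norm mm 29.2 turn(units) [ 0.0001  0.0022 -0.0001] rows min turn 0.1
```

Emit:
play_rows(series=[[1, -0.07, 0.08, 0.1, 0, 0, 0], [1, -0.064, 0.084, 0.1, 0, 0, 0], [1, 0, 0, 0, 0, 0, 0]])

```text
time: 3.98
position: [0.417, 0.2244, 0.1791]
tool_rot: [0.676, -0.209, 0.208, -0.676]
ft_force: [-0.4, -0.6, -0.3]
grip_width: 0.087
```

```bash
cat > snap.py <<'E'
from h import *
from rig import robot,eyes
import sys,pickle
def snap(name,cam="wrist"):
    o=robot.get_obs(); p=eyes.camera_params(cam); im=eyes.camera(cam)[:,:,::-1].copy()
    cv2.imwrite(f"pics/{name}.png",im); pickle.dump((o,p),open(f"pics/{name}.pkl","wb")); return o,p,im
if __name__=="__main__":
    o,p,im=snap(sys.argv[1],*(sys.argv[2:3])); print(o["time"],o["position"].round(4),psi_of(o))
E
python3 snap.py w1; python3 snap.py top1 top
```

```text
3.9833 [0.417  0.2244 0.1791] 55.74157756959748
4.0333 [0.417  0.2238 0.1796] 55.770941144944665
```

View pics/w1.png

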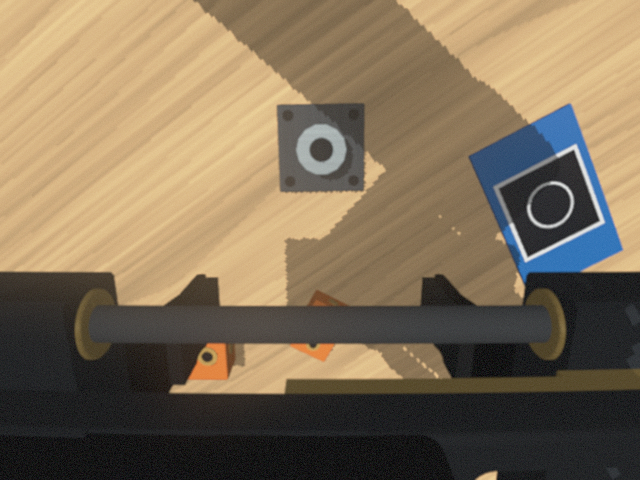

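View pics/top1.png

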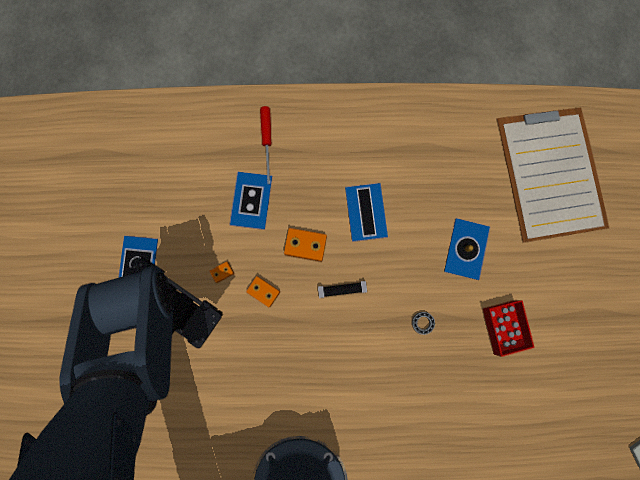

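```bash
python3 - <<'E'
import cv2
im=cv2.imread("pics/w1.png")
cv2.imwrite("pics/w1a.png",cv2.resize(im[95:200,265:375],None,fx=5,fy=5,interpolation=cv2.INTER_CUBIC))
cv2.imwrite("pics/w1b.png",cv2.resize(im[135:270,480:620],None,fx=4,fy=4,interpolation=cv2.INTER_CUBIC))
E
```

```text
(no output)
```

View pics/w1a.png

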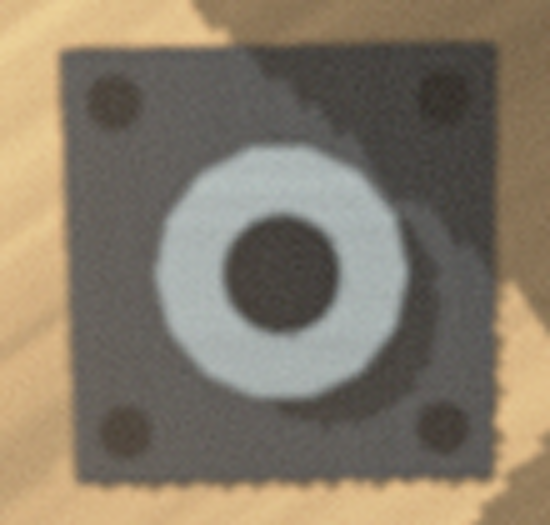

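View pics/w1b.png

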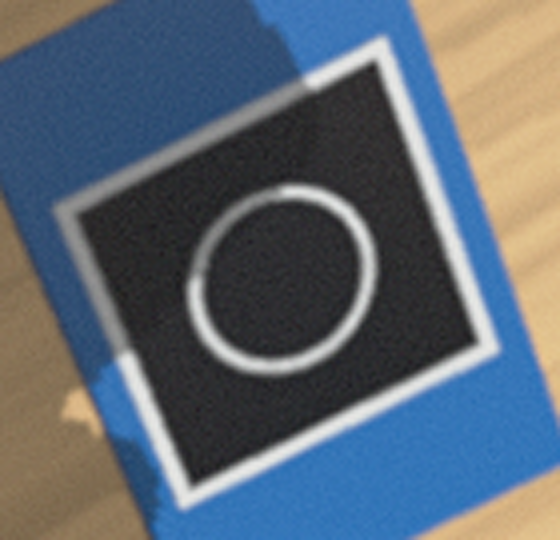

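```bash
cat > q.py <<'E'
from h import *
import pickle
def quad(name,pts,ox,oy,s,z,label=""):
    o,p=pickle.load(open(f"pics/{name}.pkl","rb"))
    uv=np.array(pts,float)
    uv=(uv+.5)/s-.5+np.array([ox,oy])
    X=ray(p,uv,z)[:,:2]*1000
    n=len(X)
    if n==4:
        e=[X[i]-X[i-1] for i in range(4)]
        print(label,"c",X.mean(0).round(1),"len",[round(float(np.hypot(*k)),1) for k in e],"ang",[round(float(np.degrees(np.arctan2(k[1],k[0])))%180,1) for k in e])
    else: print(label,X.round(1).tolist())
    return X
E
python3 - <<'E'
from q import *
quad("w1",[(62,50),(496,42),(494,478),(78,483)],265,95,5,.01,"hub")
quad("w1",[(112,100),(443,98),(442,427),(126,432)],265,95,5,.01,"hub holes")
quad("w1",[(281,272)],265,95,5,.04,"boss")
quad("w1",[(385,36),(500,350),(183,510),(52,207)],480,135,4,.004,"pad white outer")
quad("w1",[(379,60),(478,343),(190,486),(78,213)],480,135,4,.004,"pad white inner")
quad("w1",[(283,279)],480,135,4,.004,"ring")
E
```

```text
hub c [369.5 259.5] len [62.9, 62.8, 63.3, 63.2] ang [146.6, 56.7, 146.9, 56.4]
hub holes c [369.2 259.4] len [48.2, 48.2, 47.7, 47.7] ang [147.2, 56.1, 146.6, 56.6]
boss [[369.1, 259.5]]
pad white outer c [506.9 385.1] len [70.1, 69.9, 70.0, 70.4] ang [84.0, 174.3, 84.4, 174.4]
pad white inner c [506.8 385.3] len [63.4, 62.6, 63.2, 62.8] ang [83.8, 173.4, 83.9, 173.6]
ring [[506.9, 385.4]]
```

```bash
cat > g.py <<'E'
import sys
from h import *
from rig import robot
o=robot.get_obs(); print("t",round(o["time"],2),"w",round(o["grip_width"]*1000,1),"F",o["ft_force"].round(1)); a=[float(x) for x in sys.argv[1:5]]
go(o,a[0]/1000,a[1]/1000,a[2]/1000,a[3],len(sys.argv)>5)
E
python3 g.py 369.2 259.3 90 56.5 1
```

```text
t 4.08 w 87.0 F [-0.4 -0.5  0.3]
pos [417.2 223.4 179.9] psi 55.75 tilt [-1.1e-03 -6.0e-04 -1.0e+00] q6 -0.72
shift(units) [-0.598  0.899  0.034] norm mm 108.0 turn(units) [ 0.0003 -0.0042 -0.0002] rows min turn 0.1
```

Emit:
play_rows(series=[[1, 0, 0, 0, 0, -0.004, 0], [1, -0.2, 0.3, 0.01, 0, 0, 0], [1, -0.2, 0.3, 0.01, 0, 0, 0], [1, -0.2, 0.3, 0.014, 0, 0, 0], [1, 0, 0, 0, 0, 0, 0], [1, 0, 0, 0, 0, 0, 0]])

```text
time: 4.58
position: [0.3682, 0.2591, 0.0894]
tool_rot: [0.678, -0.205, 0.203, -0.676]
ft_force: [-1.2, -0.4, 0.6]
grip_width: 0.0868
```

```bash
python3 g.py 369.2 259.3 28 56.5 1
```

```text
t 4.58 w 86.8 F [-1.2 -0.4  0.6]
pos [368.2 259.1  89.4] psi 56.51 tilt [-0.0035 -0.0015 -1.    ] q6 -0.62
shift(units) [0.007 0.614 0.007] norm mm 61.4 turn(units) [ 0.001   0.     -0.0006] rows min turn 0.0
```

Emit:
play_rows(series=[[1, 0.007, 0.1, 0.007, 0.001, 0, 0], [1, 0, 0.15, 0, 0, 0, 0], [1, 0, 0.15, 0, 0, 0, 0], [1, 0, 0.11, 0, 0, 0, 0], [1, 0, 0.07, 0, 0, 0, 0], [1, 0, 0.03, 0, 0, 0, 0], [1, 0, 0, 0, 0, 0, 0], [1, 0, 0, 0, 0, 0, 0]])

```text
time: 5.25
position: [0.3715, 0.2599, 0.0299]
tool_rot: [-0.675, 0.204, -0.205, 0.678]
ft_force: [-0.3, -0.1, 0.7]
grip_width: 0.0874
```

```bash
python3 g.py 369.2 259.3 27.5 56.5 1; python3 snap.py w2
```

```text
t 5.25 w 87.4 F [-0.3 -0.1  0.7]
pos [371.5 259.9  29.9] psi 56.38 tilt [ 0.0036  0.0033 -1.    ] q6 -0.63
shift(units) [-0.016  0.024 -0.018] norm mm 3.4 turn(units) [-0.0015 -0.0007  0.0004] rows min turn 0.0
5.25 [0.3715 0.2599 0.0299] 56.37854217094015
```

View pics/w2.png

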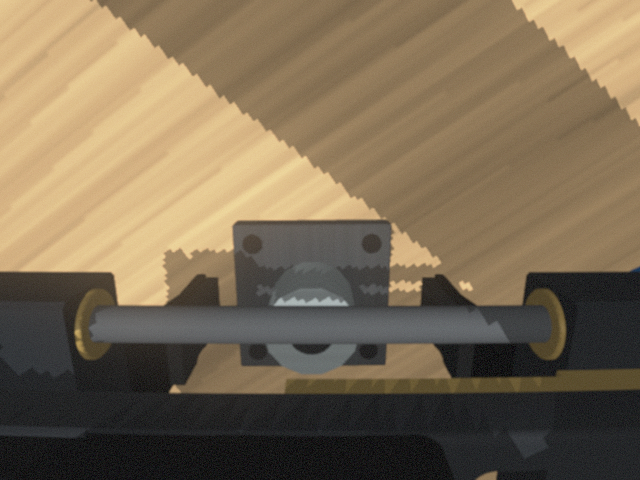

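```bash
cat > avg.py <<'E'
from h import *
from rig import robot,eyes
import sys
n=int(sys.argv[5]) if len(sys.argv)>5 else 5
L=[]
for i in range(n):
    o=robot.get_obs(); L.append(o); eyes.camera("wrist")
o=robot.get_obs(); L.append(o)
P=np.array([l["position"] for l in L])
print((P*1000).round(1).tolist(), [round(psi_of(l),2) for l in L])
m=dict(o); m["position"]=P.mean(0); m["tool_rot"]=Rn.from_quat([l["tool_rot"] for l in L]).mean().as_quat()
print("t",o["time"],"sd",(P.std(0)*1000).round(2),"w",round(o["grip_width"]*1000,1),"F",o["ft_force"].round(1))
a=[float(x) for x in sys.argv[1:5]]
go(m,a[0]/1000,a[1]/1000,a[2]/1000,a[3],True)
E
python3 avg.py 369.2 259.3 27.5 56.5
```

```text
[[371.4, 259.9, 30.0], [371.2, 260.0, 29.9], [371.1, 260.0, 29.9], [370.9, 260.0, 29.8], [370.8, 260.0, 29.7], [370.7, 260.0, 29.5]] [np.float64(56.38), np.float64(56.4), np.float64(56.4), np.float64(56.41), np.float64(56.41), np.float64(56.42)]
t 5.55 sd [0.23 0.02 0.16] w 86.9 F [0.5 0.1 0.3]
pos [371.  260.   29.8] psi 56.4 tilt [ 0.0031  0.0031 -1.    ] q6 -0.63
shift(units) [-0.011  0.023 -0.016] norm mm 3.0 turn(units) [-0.0014 -0.0005  0.0003] rows min turn 0.0
```

Emit:
play_rows(series=[[1, -0.001, 0.01, -0.015, 0, 0, 0], [1, 0, 0, 0, 0, 0, 0], [1, 0, 0, 0, 0, 0, 0], [0.5, 0, 0, 0, 0, 0, 0], [0.5, 0, 0, 0, 0, 0, 0], [0.5, 0, 0, 0, 0, 0, 0], [0.5, 0, 0, 0, 0, 0, 0], [0.5, 0, 0, 0, 0, 0, 0]], grip_force=25)

```text
time: 6.22
position: [0.3694, 0.2586, 0.0281]
tool_rot: [-0.676, 0.204, -0.204, 0.678]
ft_force: [-1.1, 0.3, -0.4]
grip_width: 0.0636
```

```bash
python3 avg.py 369.2 259.3 80 56.5 1;python3 snap.py w3
```

```text
[[369.4, 258.6, 28.1], [369.4, 258.6, 28.1]] [np.float64(56.41), np.float64(56.41)]
t 6.2667 sd [0.01 0.   0.  ] w 64.2 F [ 0.2 -0.1  0.1]
pos [369.4 258.6  28.1] psi 56.41 tilt [ 0.0011  0.0024 -1.    ] q6 -0.63
shift(units) [-0.006 -0.519  0.005] norm mm 51.9 turn(units) [-0.0008 -0.0005 -0.0001] rows min turn 0.0
6.2667 [0.3694 0.2586 0.0281] 56.40584472195277
```

View pics/w3.png

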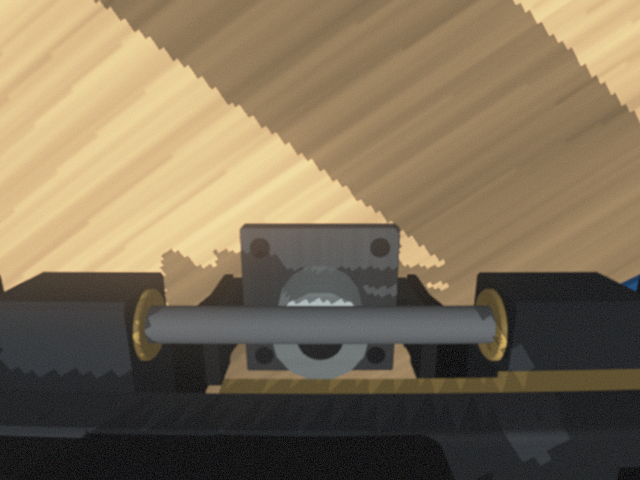

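```bash
python3 - <<'E'
import cv2
im=cv2.imread("pics/w3.png")
cv2.imwrite("pics/w3a.png",cv2.resize(im[215:385,230:410],None,fx=3.5,fy=3.5,interpolation=cv2.INTER_CUBIC))
E
```

```text
(no output)
```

View pics/w3a.png

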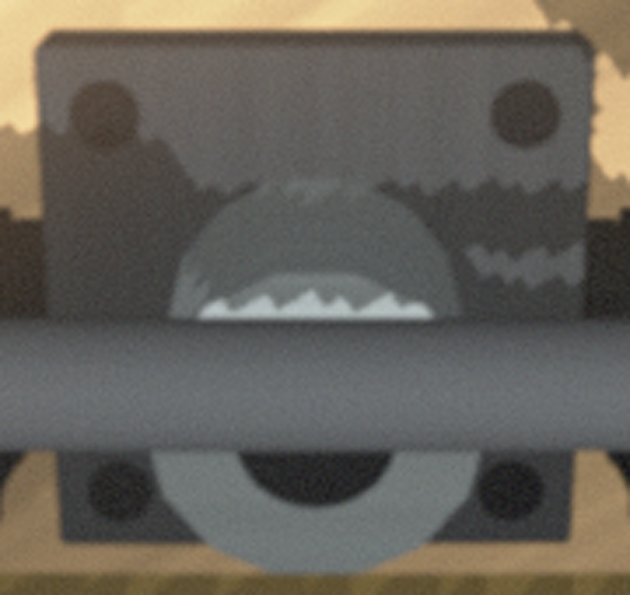

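```bash
python3 - <<'E'
from q import *
X=quad("w3",[(103,115),(525,115),(510,491),(120,491)],230,215,3.5,.01,"holes")
X2=quad("w3",[(40,45),(590,45),(572,540),(62,540)],230,215,3.5,.01,"plate")
o,p=pickle.load(open("pics/w3.pkl","rb")); R=Rn.from_quat(o["tool_rot"]).as_matrix()
for x in(X,X2): print(R.T@(np.r_[x.mean(0),10]-o["position"]*1000))
E
```

```text
holes c [369.6 260. ] len [47.8, 48.0, 47.9, 47.8] ang [146.6, 56.3, 146.4, 56.3]
plate c [369.2 260.5] len [62.9, 61.8, 62.9, 63.3] ang [146.0, 56.4, 147.3, 56.3]
[-0.54941853 18.11126231  1.28002478]
[-1.2012777  18.11197965  1.46906385]
```

Emit:
play_rows(series=[[0.5, 0, -0.02, 0, 0, 0, 0], [0.5, 0, -0.05, 0, 0, 0, 0], [0.5, 0, -0.1, 0, 0, -0.01, 0], [0.5, 0, -0.2, 0, 0, -0.03, 0], [0.5, 0, -0.2, 0, 0, -0.035, 0], [0.5, 0, -0.1, 0, 0, -0.035, 0], [0.5, 0, -0.05, 0, 0, -0.03, 0], [0.5, 0, 0, 0, 0, -0.013, 0], [0.5, 0, 0, 0, 0, 0, 0]])

```text
time: 7.07
position: [0.3695, 0.2585, 0.1009]
tool_rot: [-0.705, 0.036, -0.038, 0.707]
ft_force: [-0.6, -0.3, -2.5]
grip_width: 0.0637
```

```bash
python3 g.py 506.5 384 90 83.95 1
```

```text
t 7.07 w 63.7 F [-0.6 -0.3 -2.5]
pos [369.5 258.5 100.9] psi 83.98 tilt [ 0.0028  0.003  -1.    ] q6 -1.11
shift(units) [1.23  0.109 1.392] norm mm 186.1 turn(units) [-0.001   0.0002  0.0008] rows min turn 0.0
```

Emit:
play_rows(series=[[0.5, 0.05, 0, 0.06, 0, 0, 0], [0.5, 0.15, 0, 0.17, 0, 0, 0], [0.5, 0.22, 0, 0.25, 0, 0, 0], [0.5, 0.24, 0, 0.27, 0, 0, 0], [0.5, 0.24, 0, 0.27, 0, 0, 0], [0.5, 0.2, 0.05, 0.22, 0, 0, 0], [0.5, 0.1, 0.1, 0.11, 0, 0, 0], [0.5, 0.03, 0.15, 0.042, 0, 0, 0], [0.5, 0, 0.15, 0, 0, 0, 0], [0.5, 0, 0.1, 0, 0, 0, 0], [0.5, 0, 0, 0, 0, 0, 0], [0.5, 0, 0, 0, 0, 0, 0]])

```text
time: 8.07
position: [0.5056, 0.3837, 0.0446]
tool_rot: [-0.706, 0.038, -0.037, 0.707]
ft_force: [0.4, -0.0, -3.7]
grip_width: 0.0636
```

```bash
python3 avg.py 506.5 384 35 83.95 3; python3 snap.py w4
```

```text
[[505.6, 383.7, 44.6], [506.4, 384.0, 45.6], [506.9, 384.2, 46.2], [507.1, 384.3, 46.6]] [np.float64(83.91), np.float64(83.92), np.float64(83.92), np.float64(83.92)]
t 8.2167 sd [0.56 0.23 0.77] w 63.3 F [-0.4 -0.8 -2.7]
pos [506.5 384.   45.7] psi 83.92 tilt [ 0.0014  0.0025 -1.    ] q6 -0.99
shift(units) [ 0.     0.107 -0.   ] norm mm 10.7 turn(units) [-0.0008 -0.0002  0.0004] rows min turn 0.0
8.2167 [0.5071 0.3843 0.0466] 83.92152167850391
```

View pics/w4.png

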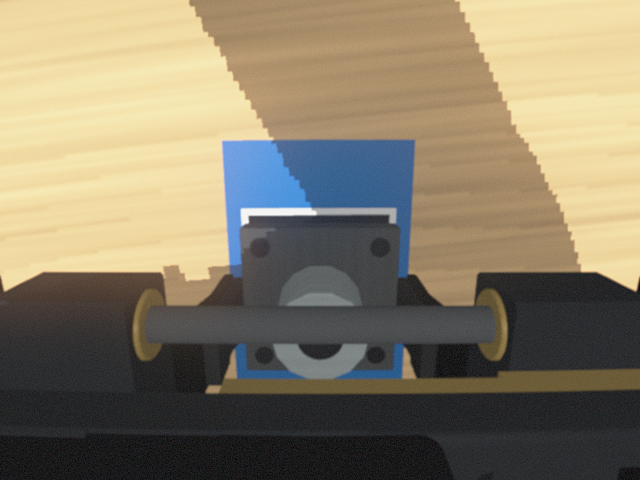

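Emit:
play_rows(series=[[0.5, -0.003, 0.05, -0.003, 0, 0, 0], [0.5, 0, 0.04, 0, 0, 0, 0], [0.5, 0, 0.02, 0, 0, 0, 0], [0.5, 0, 0, 0, 0, 0, 0], [0.5, 0, 0, 0, 0, 0, 0], [0.5, 0, 0, 0, 0, 0, 0], [0.5, 0, 0, 0, 0, 0, 0]])

```text
time: 8.85
position: [0.5064, 0.3839, 0.0348]
tool_rot: [-0.705, 0.037, -0.038, 0.707]
ft_force: [-0.1, 0.0, -4.4]
grip_width: 0.0634
```

```bash
python3 avg.py 506.5 384 32 83.95 2; python3 snap.py w5;python3 - <<'E'
import cv2
im=cv2.imread("pics/w5.png")
cv2.imwrite("pics/w5a.png",cv2.resize(im[125:385,210:430],None,fx=2.3,fy=2.3,interpolation=cv2.INTER_CUBIC))
E
```

```text
[[506.4, 383.9, 34.8], [506.4, 383.9, 34.9], [506.4, 383.9, 34.9]] [np.float64(83.94), np.float64(83.94), np.float64(83.94)]
t 8.95 sd [0.01 0.02 0.02] w 63.6 F [ 0.5  0.8 -3.2]
pos [506.4 383.9  34.8] psi 83.94 tilt [ 0.002   0.0028 -1.    ] q6 -0.99
shift(units) [0.001 0.028 0.001] norm mm 2.8 turn(units) [-0.0009 -0.0001  0.0005] rows min turn 0.0
8.95 [0.5064 0.3839 0.0349] 83.9403158503148
```

View pics/w5a.png

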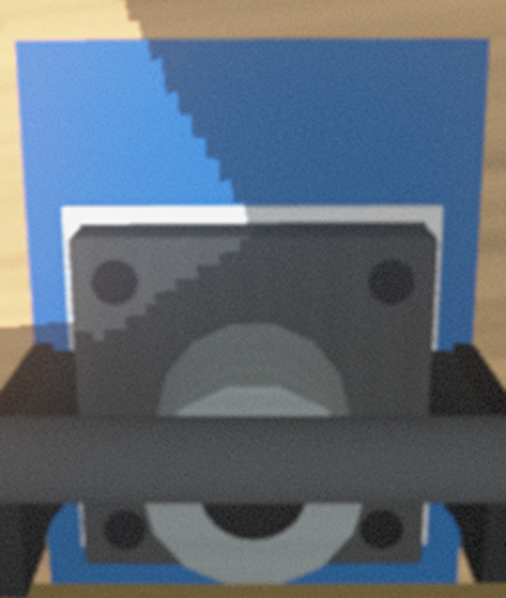

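Emit:
play_rows(series=[[0.5, 0, 0.015, 0, 0, 0, 0], [0.5, 0, 0.01, 0, 0, 0, 0], [0.5, 0, 0.003, 0, 0, 0, 0], [0.5, 0, 0, 0, 0, 0, 0], [0.5, 0, 0, 0, 0, 0, 0], [0.5, 0, 0, 0, 0, 0, 0]])

```text
time: 9.5
position: [0.5064, 0.3839, 0.0322]
tool_rot: [-0.705, 0.037, -0.038, 0.707]
ft_force: [-0.2, 0.1, -0.2]
grip_width: 0.0635
```

Emit:
play_rows(series=[[0.9, 0, 0, 0, 0, 0, 0], [1, 0, 0, 0, 0, 0, 0], [1, 0, 0, 0, 0, 0, 0], [1, 0, -0.05, 0, 0, 0, 0], [1, 0, -0.15, 0, 0, 0, 0], [1, 0, -0.3, 0, 0, 0, 0], [1, 0, -0.3, 0, 0, 0, 0], [1, 0, -0.2, 0, 0, 0, 0], [1, 0.1, -0.1, 0, 0, 0, 0], [1, 0.2, -0.1, 0, 0, 0, 0], [1, 0.2, -0.05, 0, 0, 0, 0], [1, 0.1, 0, 0, 0, 0, 0]])

```text
time: 10.5
position: [0.5692, 0.3775, 0.1597]
tool_rot: [-0.704, 0.035, -0.04, 0.708]
ft_force: [0.3, 0.6, 0.4]
grip_width: 0.0867
```

```bash
python3 snap.py w6;python3 - <<'E'
import cv2
im=cv2.imread("pics/w6.png")
cv2.imwrite("pics/w6a.png",cv2.resize(im[60:280,200:440],None,fx=2.5,fy=2.5,interpolation=cv2.INTER_CUBIC))
E
```

```text
10.5 [0.5692 0.3775 0.1597] 83.90602251445819
```

View pics/w6.png

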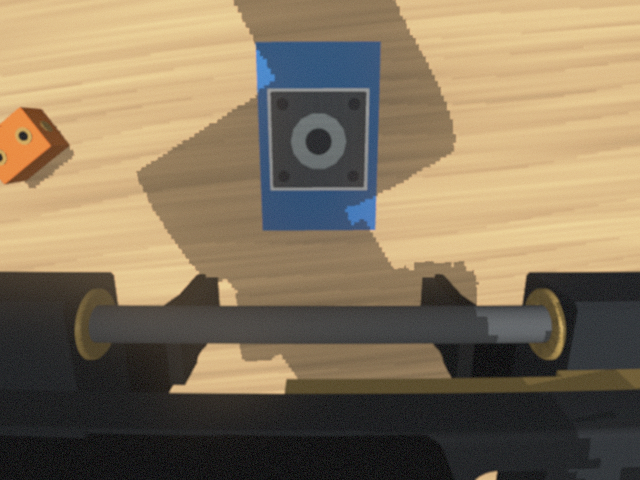

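View pics/w6a.png

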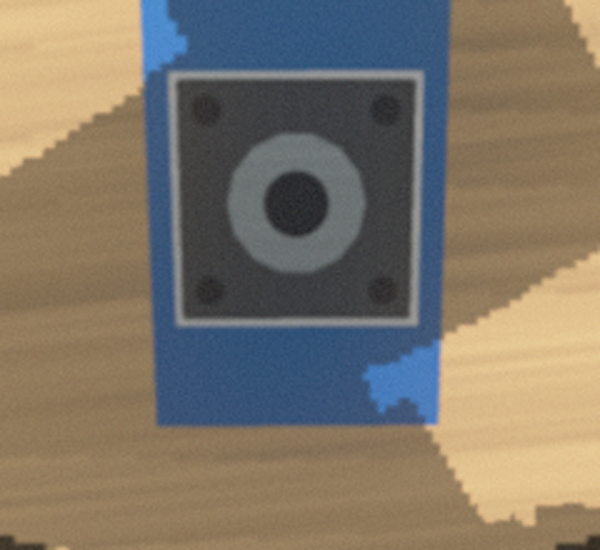

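```bash
python3 g.py 452 -185 170 6.2 1; python3 - <<'E'
import cv2
im=cv2.imread("pics/top1.png")
cv2.imwrite("pics/t1a.png",cv2.resize(im[265:345,310:440],None,fx=6,fy=6,interpolation=cv2.INTER_CUBIC))
E
```

```text
t 10.55 w 86.8 F [1.3 0.8 0.6]
pos [570.1 377.  158.6] psi 83.85 tilt [ 0.008   0.0045 -1.    ] q6 -1.04
shift(units) [ 5.459 -0.114 -1.781] norm mm 574.3 turn(units) [-0.003   0.4314  0.0008] rows min turn 10.9
```

View pics/t1a.png

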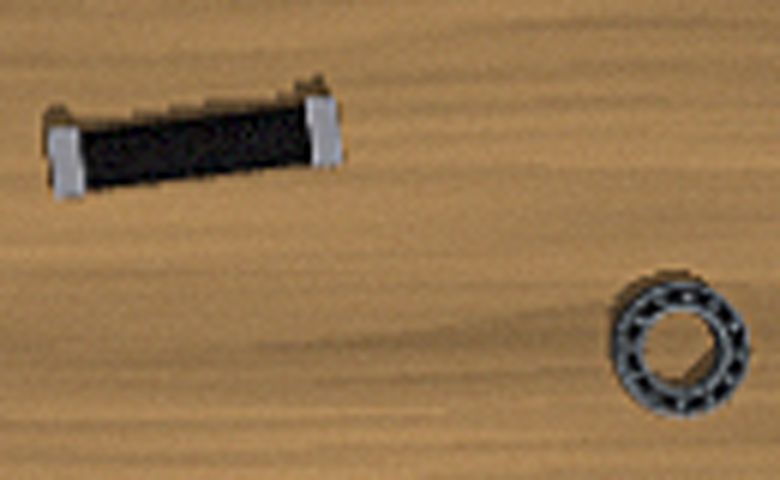

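Turn, then travel (5.46, –0.11, –1.78 units).

Emit:
play_rows(series=[[1, 0, -0.02, 0, 0, 0.02, 0], [1, 0, -0.03, 0, 0, 0.039, 0], [1, 0, -0.03, 0, 0, 0.039, 0], [1, 0, -0.03, 0, 0, 0.039, 0], [1, 0, 0, 0, 0, 0.039, 0], [1, 0, 0, 0, 0, 0.039, 0], [1, 0, 0, 0, 0, 0.039, 0], [1, 0, 0, 0, 0, 0.039, 0], [1, 0, 0, 0, 0, 0.039, 0], [1, 0, 0, 0, 0, 0.039, 0], [1, 0, 0, 0, 0, 0.039, 0], [1, 0, 0, 0, 0, 0.021, 0]])

```text
time: 11.55
position: [0.5641, 0.377, 0.1669]
tool_rot: [-0.526, 0.474, -0.472, 0.526]
ft_force: [-0.1, -0.0, 0.7]
grip_width: 0.0873
```

Emit:
play_rows(series=[[1, 0.15, 0, -0.05, 0, 0, 0], [1, 0.3, 0, -0.1, 0, 0, 0], [1, 0.36, 0, -0.118, 0, 0, 0], [1, 0.36, 0, -0.118, 0, 0, 0], [1, 0.36, 0, -0.118, 0, 0, 0], [1, 0.36, 0, -0.118, 0, 0, 0], [1, 0.36, 0, -0.118, 0, 0, 0], [1, 0.36, 0, -0.118, 0, 0, 0], [1, 0.36, 0, -0.118, 0, 0, 0], [1, 0.36, 0, -0.118, 0, 0, 0], [1, 0.36, 0, -0.118, 0, 0, 0], [1, 0.36, 0, -0.118, 0, 0, 0]])

```text
time: 12.55
position: [0.4765, -0.0409, 0.1663]
tool_rot: [-0.526, 0.472, -0.47, 0.528]
ft_force: [1.4, -0.1, 0.0]
grip_width: 0.087
```

Emit:
play_rows(series=[[1, 0.36, 0, -0.118, 0, 0, 0], [1, 0.36, 0, -0.118, 0, 0, 0], [1, 0.36, 0, -0.118, 0, 0, 0], [1, 0.25, 0, -0.08, 0, 0, 0], [1, 0.1, 0, -0.04, 0, 0, 0], [1, 0, 0, 0, 0, 0, 0], [1, 0, 0, 0, 0, 0, 0], [1, 0, 0, 0, 0, 0, 0]])

```text
time: 13.22
position: [0.4466, -0.1855, 0.166]
tool_rot: [-0.526, 0.472, -0.47, 0.528]
ft_force: [0.7, 0.0, -0.2]
grip_width: 0.087
```

```bash
python3 avg.py 452 -185 170 6.2 2; python3 snap.py w7
```

```text
[[446.6, -185.5, 166.0], [446.8, -185.4, 166.1], [447.0, -185.5, 166.2]] [np.float64(6.42), np.float64(6.46), np.float64(6.49)]
t 13.3167 sd [0.17 0.03 0.06] w 87.0 F [-0.1  0.2  0.5]
pos [ 446.8 -185.5  166.1] psi 6.46 tilt [ 5.e-04  4.e-03 -1.e+00] q6 -0.74
shift(units) [ 0.001 -0.039  0.052] norm mm 6.5 turn(units) [-0.0003  0.0014 -0.0012] rows min turn 0.0
13.3167 [ 0.447  -0.1855  0.1662] 6.4912698852470125
```

View pics/w7.png

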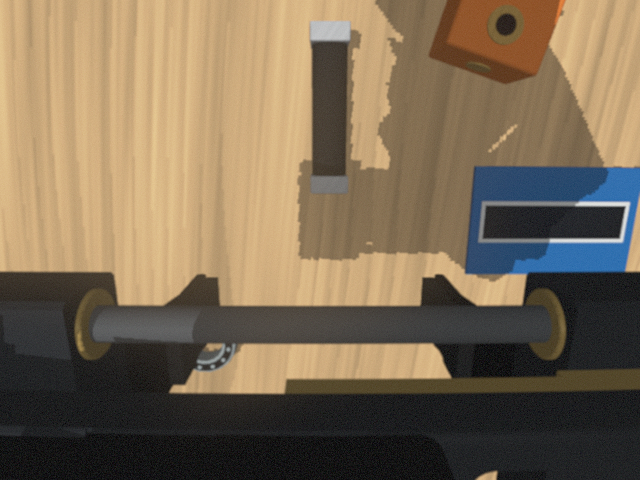

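```bash
python3 - <<'E'
import cv2
im=cv2.imread("pics/w7.png")
cv2.imwrite("pics/w7a.png",cv2.resize(im[10:205,290:370],None,fx=3,fy=3,interpolation=cv2.INTER_CUBIC))
cv2.imwrite("pics/w7b.png",cv2.resize(im[160:280,455:640],None,fx=4,fy=4,interpolation=cv2.INTER_CUBIC))
E
```

```text
(no output)
```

View pics/w7a.png

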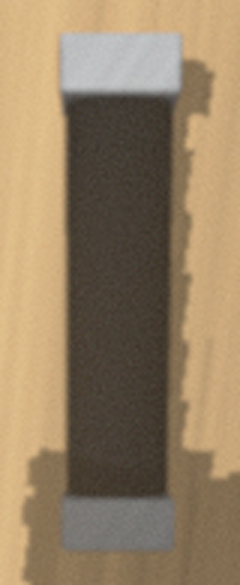

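View pics/w7b.png

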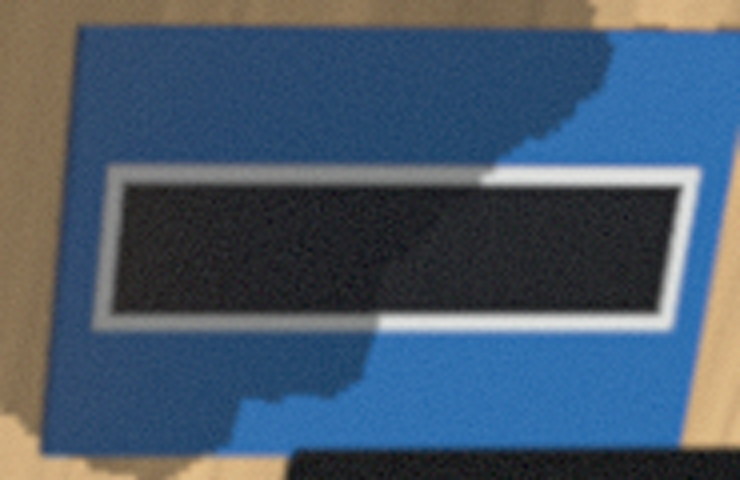

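```bash
python3 - <<'E'
from q import *
quad("w7",[(62,34),(182,34),(173,549),(62,549)],290,10,3,.026,"roller")
quad("w7",[(107,166),(700,169),(670,330),(92,328)],455,160,4,.004,"pad outer")
quad("w7",[(123,185),(682,187),(657,312),(112,312)],455,160,4,.004,"pad inner")
import cv2
from rig import eyes
p=eyes.camera_params("top")
def c(pts): return (np.array(pts,float)+.5)/6-.5+np.array([310,265])
X=ray(p,c([(49,127),(333,97),(342,162),(56,199)]),.026)[:,:2]*1000
print(X.mean(0),[np.degrees(np.arctan2(*(X[i]-X[i-1])[::-1]))%180 for i in range(4)])
print(ray(p,c([(681,346)]),.016))
E
```

```text
roller c [445.1 -99.5] len [108.7, 25.2, 108.7, 25.5] ang [96.2, 6.6, 96.3, 6.5]
pad outer c [ 626.2 -158.8] len [31.5, 116.3, 31.9, 116.1] ang [96.7, 6.5, 96.2, 6.2]
pad inner c [ 626.4 -158.9] len [24.7, 109.9, 24.8, 109.1] ang [97.2, 6.5, 95.3, 6.5]
[ 444.18415961 -100.0984609 ] [np.float64(5.138334278265243), np.float64(95.54493709642134), np.float64(7.006665087325359), np.float64(96.874273430404)]
[[ 0.36671349 -0.28444772  0.016     ]]
```

```bash
python3 g.py 444 -99.7 70 6.3 1
```

```text
t 13.37 w 87.0 F [-0.6  0.5 -0.7]
pos [ 447.2 -185.7  166.2] psi 6.49 tilt [ 0.0011  0.0034 -1.    ] q6 -0.74
shift(units) [-0.858  0.962  0.063] norm mm 129.1 turn(units) [-0.0005  0.0011 -0.001 ] rows min turn 0.0
```

Emit:
play_rows(series=[[1, -0.1, 0.05, 0, 0, 0.001, -0.001], [1, -0.25, 0.2, 0.02, 0, 0, 0], [1, -0.25, 0.25, 0.02, 0, 0, 0], [1, -0.18, 0.25, 0.02, 0, 0, 0], [1, -0.078, 0.212, 0, 0, 0, 0], [1, 0, 0.1, 0, 0, 0, 0], [1, 0, 0, 0, 0, 0, 0], [1, 0, 0, 0, 0, 0, 0], [1, 0, 0, 0, 0, 0, 0]])

```text
time: 14.12
position: [0.4445, -0.1013, 0.0606]
tool_rot: [-0.526, 0.471, -0.473, 0.527]
ft_force: [-0.0, -0.5, 0.4]
grip_width: 0.0871
```

```bash
python3 avg.py 444 -99.7 27.5 6.3 3
```

```text
[[444.5, -101.3, 60.6], [444.7, -101.7, 60.8], [444.7, -101.9, 60.9], [444.7, -102.0, 61.0]] [np.float64(6.21), np.float64(6.18), np.float64(6.17), np.float64(6.16)]
t 14.2667 sd [0.1  0.25 0.16] w 87.2 F [-0.2  0.1  0.3]
pos [ 444.7 -101.7   60.8] psi 6.18 tilt [ 0.0037 -0.0013 -1.    ] q6 -0.58
shift(units) [-0.021  0.333 -0.004] norm mm 33.4 turn(units) [-0.0011 -0.0007  0.0005] rows min turn 0.0
```

Emit:
play_rows(series=[[1, -0.024, 0.05, -0.004, 0, 0, 0], [1, 0, 0.1, 0, 0, 0, 0], [1, 0, 0.1, 0, 0, 0, 0], [1, 0, 0.06, 0, 0, 0, 0], [1, 0, 0.025, 0, 0, 0, 0], [1, 0, 0, 0, 0, 0, 0], [1, 0, 0, 0, 0, 0, 0], [1, 0, 0, 0, 0, 0, 0], [1, 0, 0, 0, 0, 0, 0]])

```text
time: 15.02
position: [0.4436, -0.0993, 0.0268]
tool_rot: [-0.526, 0.471, -0.473, 0.527]
ft_force: [0.0, -0.4, 0.9]
grip_width: 0.0873
```

```bash
python3 avg.py 444 -99.7 27.5 6.3 2; python3 snap.py w8
```

```text
[[443.6, -99.3, 26.8], [443.6, -99.3, 26.9], [443.6, -99.3, 26.9]] [np.float64(6.18), np.float64(6.18), np.float64(6.18)]
t 15.1167 sd [0.01 0.   0.01] w 87.2 F [ 0.4  1.3 -0.2]
pos [443.6 -99.3  26.8] psi 6.18 tilt [ 2.6e-03 -7.0e-04 -1.0e+00] q6 -0.58
shift(units) [ 0.004 -0.007  0.003] norm mm 0.9 turn(units) [-0.0008 -0.0007  0.0003] rows min turn 0.0
15.1167 [ 0.4436 -0.0993  0.0269] 6.17947327924705
```

View pics/w8.png

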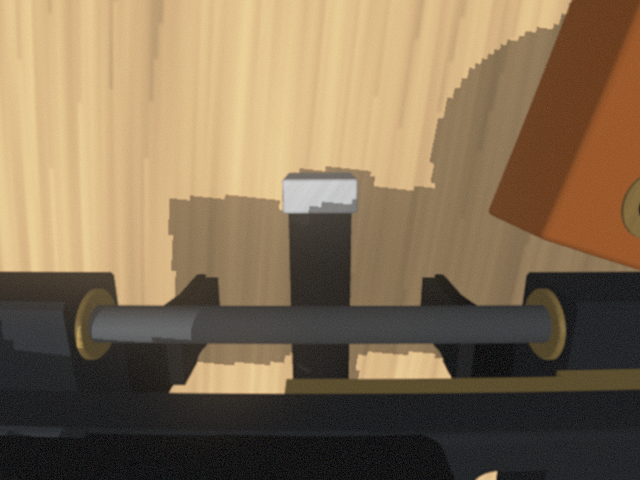

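Aligned (roller centred at col 320). Close.

Emit:
play_rows(series=[[0.6, 0, 0, 0, 0, -0.0007, 0], [0.3, 0, 0, 0, 0, 0, 0], [0.15, 0, 0, 0, 0, 0, 0], [0.15, 0, 0, 0, 0, 0, 0], [0.15, 0, 0, 0, 0, 0, 0], [0.15, 0, 0, 0, 0, 0, 0], [0.15, 0, 0, 0, 0, 0, 0], [0.15, 0, 0, 0, 0, 0, 0]], grip_force=25)

```text
time: 15.83
position: [0.4435, -0.0992, 0.0266]
tool_rot: [-0.526, 0.471, -0.472, 0.527]
ft_force: [1.0, 0.4, 0.1]
grip_width: 0.0415
```

```bash
python3 avg.py 625.2 -159 90 -83.5 1; python3 snap.py w9; python3 - <<'E'
import cv2
im=cv2.imread("pics/w9.png")
cv2.imwrite("pics/w9a.png",cv2.resize(im[160:390,200:440],None,fx=2.5,fy=2.5,interpolation=cv2.INTER_CUBIC))
E
```

```text
[[443.5, -99.2, 26.6], [443.4, -99.2, 26.6]] [np.float64(6.31), np.float64(6.3)]
t 15.8833 sd [0.01 0.   0.01] w 37.7 F [ 0.  -0.3 -0.9]
pos [443.5 -99.2  26.6] psi 6.3 tilt [ 2.e-03 -5.e-04 -1.e+00] q6 -0.58
shift(units) [-1.738 -0.634  0.8  ] norm mm 201.6 turn(units) [-7.000e-04  4.989e-01 -3.000e-04] rows min turn 12.6
15.8833 [ 0.4434 -0.0992  0.0266] 6.304047460594432
```

View pics/w9a.png

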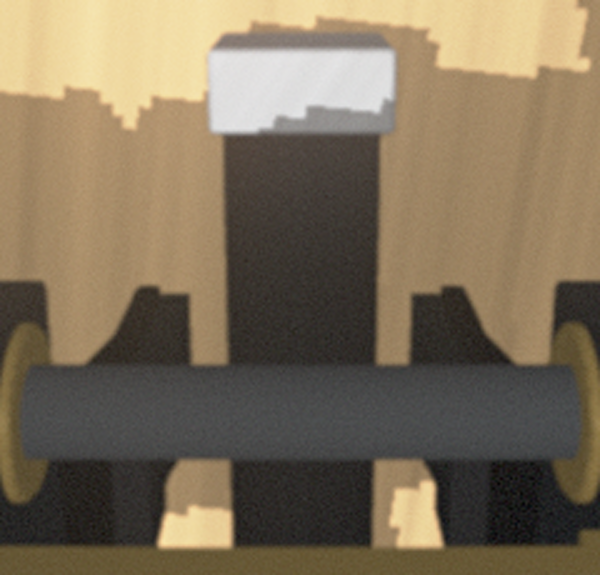

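Not closed yet; keep closing.

Emit:
play_rows(series=[[0.15, 0, 0, 0, 0, 0, 0], [0.15, 0, 0, 0, 0, 0, 0], [0.15, 0, 0, 0, 0, 0, 0], [0.15, 0, 0, 0, 0, 0, 0], [0.15, 0, 0, 0, 0, 0, 0]], grip_force=25)

```text
time: 16.35
position: [0.4435, -0.0993, 0.0266]
tool_rot: [-0.526, 0.471, -0.472, 0.527]
ft_force: [-0.5, 0.3, 0.2]
grip_width: 0.0231
```

```bash
python3 avg.py 625.2 -159 90 -83.5 1; python3 snap.py w10; python3 - <<'E'
import cv2
im=cv2.imread("pics/w10.png")
cv2.imwrite("pics/w10a.png",cv2.resize(im[160:390,200:440],None,fx=2.5,fy=2.5,interpolation=cv2.INTER_CUBIC))
E
```

```text
[[443.5, -99.3, 26.6], [443.5, -99.2, 26.6]] [np.float64(6.31), np.float64(6.3)]
t 16.4 sd [0.01 0.01 0.  ] w 23.0 F [ 0.1 -0.3  0.3]
pos [443.5 -99.3  26.6] psi 6.31 tilt [ 2.2e-03 -5.0e-04 -1.0e+00] q6 -0.58
shift(units) [-1.737 -0.634  0.799] norm mm 201.5 turn(units) [-7.000e-04  4.989e-01 -3.000e-04] rows min turn 12.6
16.4 [ 0.4435 -0.0992  0.0266] 6.303111909120891
```

View pics/w10a.png

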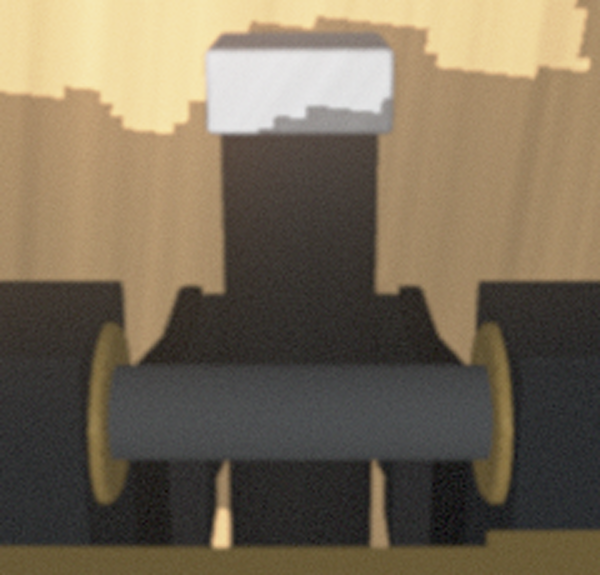

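```bash
python3 - <<'E'
from q import *
X=quad("w10",[(208,48),(392,48),(392,133),(208,133)],200,160,2.5,.026,"end")
o,p=pickle.load(open("pics/w10.pkl","rb")); R=Rn.from_quat(o["tool_rot"]).as_matrix()
for x in X: print((R.T@(np.r_[x,26]-o["position"]*1000)).round(2))
E
```

```text
end c [439.2 -50.7] len [11.7, 24.9, 11.7, 25.4] ang [95.0, 6.3, 97.5, 6.3]
[-54.61   0.53 -11.41]
[-54.59   0.58  13.49]
[-42.9    0.59  13.74]
[-42.92   0.54 -11.67]
```

Emit:
play_rows(series=[[0.15, 0, -0.03, 0, 0, 0, 0], [0.15, 0, -0.1, 0, 0, 0.01, 0], [0.15, 0, -0.2, 0, 0, 0.025, 0], [0.15, 0, -0.2, 0, 0, 0.039, 0], [0.15, 0, -0.1, 0, 0, 0.039, 0], [0.15, 0, -0.03, 0, 0, 0.039, 0], [0.15, 0, 0, 0, 0, 0.039, 0], [0.15, 0, 0, 0, 0, 0.039, 0], [0.15, 0, 0, 0, 0, 0.039, 0], [0.15, 0, 0, 0, 0, 0.039, 0], [0.15, 0, 0, 0, 0, 0.039, 0], [0.15, 0, 0, 0, 0, 0.039, 0]])

```text
time: 17.45
position: [0.4429, -0.099, 0.0926]
tool_rot: [0.161, -0.688, 0.688, -0.162]
ft_force: [1.2, 1.1, -1.4]
grip_width: 0.0232
```

Emit:
play_rows(series=[[0.15, 0, 0, 0, 0, 0.039, 0], [0.15, 0, 0, 0, 0, 0.039, 0], [0.15, 0, 0, 0, 0, 0.025, 0], [0.15, 0, 0, 0, 0, 0.01, 0], [0.15, 0, 0, 0, 0, 0, 0]])

```text
time: 17.87
position: [0.443, -0.099, 0.0926]
tool_rot: [0.039, -0.706, 0.706, -0.04]
ft_force: [-0.2, -1.1, -1.2]
grip_width: 0.0232
```

```bash
python3 g.py 625.2 -159 60 -83.5 1
```

```text
t 17.87 w 23.2 F [-0.2 -1.1 -1.2]
pos [443.  -99.   92.6] psi -83.54 tilt [ 1.4e-03 -2.0e-04 -1.0e+00] q6 0.99
shift(units) [-1.743  0.326  0.802] norm mm 194.6 turn(units) [-0.0001 -0.0002 -0.0005] rows min turn 0.0
```

Emit:
play_rows(series=[[0.15, -0.08, 0, 0.03, 0, 0, 0], [0.15, -0.2, 0, 0.09, 0, 0, 0], [0.15, -0.3, 0, 0.14, 0, 0, 0], [0.15, -0.32, 0, 0.15, 0, 0, 0], [0.15, -0.32, 0, 0.15, 0, 0, 0], [0.15, -0.28, 0.05, 0.13, 0, 0, 0], [0.15, -0.17, 0.1, 0.08, 0, 0, 0], [0.15, -0.073, 0.12, 0.032, 0, 0, 0], [0.15, 0, 0.1, 0, 0, 0, 0], [0.15, 0, 0.05, 0, 0, 0, 0], [0.15, 0, 0, 0, 0, 0, 0], [0.15, 0, 0, 0, 0, 0, 0]])

```text
time: 18.87
position: [0.6242, -0.1585, 0.0505]
tool_rot: [-0.04, 0.706, -0.706, 0.04]
ft_force: [-0.5, -0.2, -2.3]
grip_width: 0.0233
```

Emit:
play_rows(series=[[0.15, 0, 0, 0, 0, 0, 0], [0.15, 0, 0, 0, 0, 0, 0], [0.15, 0, 0, 0, 0, 0, 0]])

```text
time: 19.12
position: [0.6258, -0.1593, 0.0519]
tool_rot: [0.039, -0.706, 0.706, -0.041]
ft_force: [0.4, -0.3, -1.3]
grip_width: 0.0232
```

```bash
python3 avg.py 625.2 -159 35 -83.5 3; python3 snap.py w11
```

```text
[[625.8, -159.3, 51.9], [625.8, -159.3, 51.8], [625.8, -159.3, 51.7], [625.8, -159.3, 51.5]] [np.float64(-83.51), np.float64(-83.51), np.float64(-83.51), np.float64(-83.51)]
t 19.2667 sd [0.02 0.01 0.12] w 23.4 F [ 0.3  0.7 -1.9]
pos [ 625.8 -159.3   51.7] psi -83.51 tilt [ 3.e-03 -9.e-04 -1.e+00] q6 1.04
shift(units) [ 0.006  0.167 -0.004] norm mm 16.7 turn(units) [-0.0004 -0.0001 -0.0009] rows min turn 0.0
19.2667 [ 0.6258 -0.1593  0.0515] -83.51363844692706
```

View pics/w11.png

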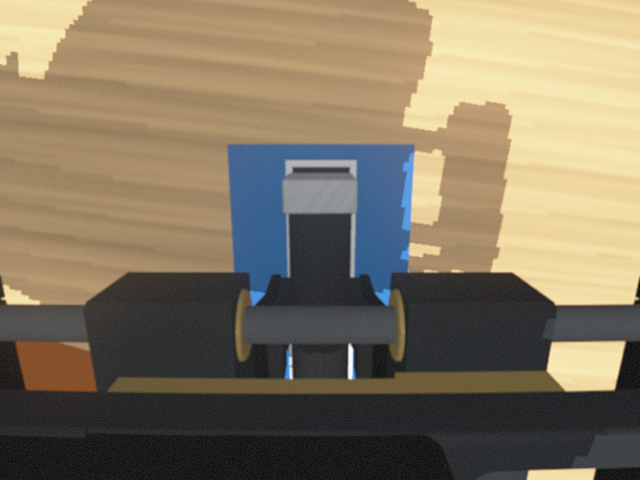

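Emit:
play_rows(series=[[0.15, 0.006, 0.06, -0.004, 0, 0, 0], [0.15, 0, 0.06, 0, 0, 0, 0], [0.15, 0, 0.04, 0, 0, 0, 0], [0.15, 0, 0.02, 0, 0, 0, 0], [0.15, 0, 0, 0, 0, 0, 0], [0.15, 0, 0, 0, 0, 0, 0], [0.15, 0, 0, 0, 0, 0, 0], [0.15, 0, 0, 0, 0, 0, 0], [0.15, 0, 0, 0, 0, 0, 0]])

```text
time: 20.07
position: [0.6253, -0.159, 0.0333]
tool_rot: [0.039, -0.706, 0.706, -0.041]
ft_force: [-0.3, -0.1, -1.2]
grip_width: 0.0235
```

```bash
python3 avg.py 625.2 -159 30.6 -83.5 1; python3 snap.py w12;  python3 - <<'E'
import cv2
im=cv2.imread("pics/w12.png")
cv2.imwrite("pics/w12a.png",cv2.resize(im[130:390,200:440],None,fx=2.3,fy=2.3,interpolation=cv2.INTER_CUBIC))
E
```

```text
[[625.3, -159.0, 33.3], [625.3, -159.0, 33.3]] [np.float64(-83.51), np.float64(-83.51)]
t 20.1167 sd [0.01 0.   0.  ] w 23.3 F [-0.7  0.6 -2. ]
pos [ 625.3 -159.    33.3] psi -83.51 tilt [ 2.6e-03 -7.0e-04 -1.0e+00] q6 1.04
shift(units) [0.001 0.027 0.   ] norm mm 2.7 turn(units) [-0.0003 -0.0001 -0.0008] rows min turn 0.0
20.1167 [ 0.6253 -0.159   0.0333] -83.5109363547612
```

View pics/w12a.png

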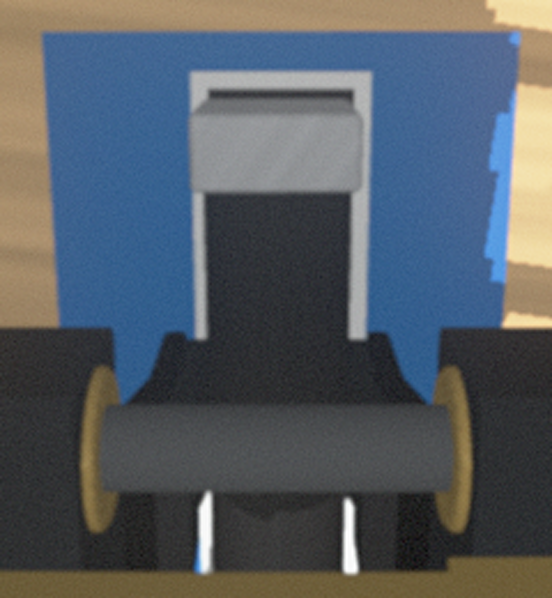

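```bash
python3 - <<'E'
import cv2
im=cv2.imread("pics/w12.png")
cv2.imwrite("pics/w12b.png",cv2.resize(im[155:285,270:370],None,fx=6,fy=4.6,interpolation=cv2.INTER_CUBIC) if 0 else cv2.resize(im[155:220,270:370],None,fx=8,fy=8,interpolation=cv2.INTER_CUBIC))
E
```

```text
(no output)
```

View pics/w12b.png

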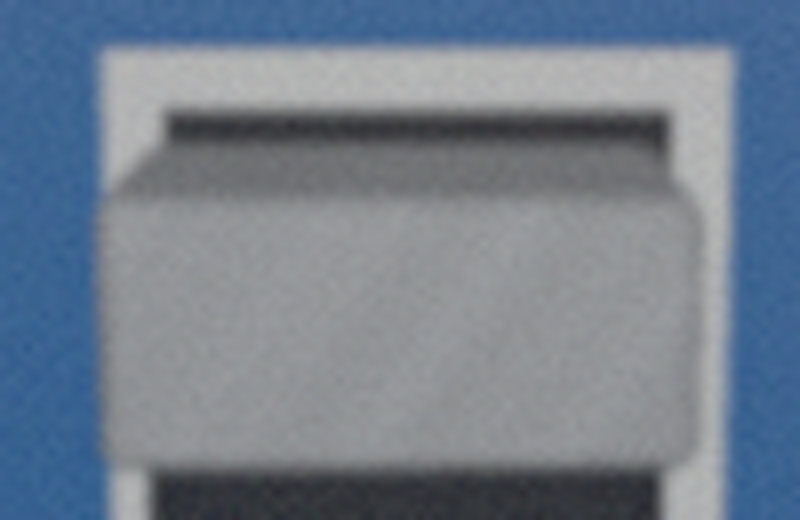

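```bash
python3 - <<'E'
from q import *
o,p=pickle.load(open("pics/w12.pkl","rb")); R=Rn.from_quat(o["tool_rot"]).as_matrix()
def f(l,pts,z):
    uv=(np.array(pts,float)+.5)/8-.5+np.array([270,155])
    X=ray(p,uv,z)*1000
    T=(X-o["position"]*1000)@R; print(l,T.round(2)[:,[0,2]].tolist())
f("white outer",[(100,46),(735,46)],.004)
f("dark inner",[(167,113),(668,113)],.004)
f("rol bottom back",[(410,142)],.0067)
f("rol top back",[(103,197),(697,197)],.0327)
f("rol top front",[(107,467),(690,467)],.0327)
E
```

```text
white outer [[-59.28, -16.17], [-59.27, 15.98]]
dark inner [[-55.92, -12.83], [-55.91, 12.65]]
rol bottom back [[-54.67, -0.48]]
rol top back [[-54.62, -13.54], [-54.61, 11.6]]
rol top front [[-43.02, -13.63], [-43.0, 11.55]]
```

Emit:
play_rows(series=[[0.15, -0.009, 0, 0.0085, 0, 0, 0], [0.15, 0, 0, 0, 0, 0, 0], [0.15, 0, 0.013, 0, 0, 0, 0], [0.15, 0, 0.01, 0, 0, 0, 0], [0.15, 0, 0.005, 0, 0, 0, 0], [0.15, 0, 0, 0, 0, 0, 0], [0.15, 0, 0, 0, 0, 0, 0], [0.15, 0, 0, 0, 0, 0, 0], [0.15, 0, 0, 0, 0, 0, 0]])

```text
time: 20.92
position: [0.6261, -0.1597, 0.0306]
tool_rot: [0.039, -0.706, 0.706, -0.041]
ft_force: [-0.7, 0.8, 4.6]
grip_width: 0.0234
```

```bash
python3 avg.py 625.2 -159 30.6 -83.5 1; python3 snap.py w13;  python3 - <<'E'
import cv2
im=cv2.imread("pics/w13.png")
cv2.imwrite("pics/w13b.png",cv2.resize(im[155:220,270:370],None,fx=8,fy=8,interpolation=cv2.INTER_CUBIC))
E
```

```text
[[626.1, -159.7, 30.6], [626.1, -159.7, 30.6]] [np.float64(-83.51), np.float64(-83.51)]
t 20.9667 sd [0.01 0.01 0.01] w 23.0 F [-2.  1.  5.]
pos [ 626.1 -159.7   30.6] psi -83.51 tilt [ 2.3e-03 -6.0e-04 -1.0e+00] q6 1.03
shift(units) [ 0.009  0.    -0.008] norm mm 1.2 turn(units) [-0.0003 -0.0001 -0.0007] rows min turn 0.0
20.9667 [ 0.6261 -0.1597  0.0306] -83.51093136004702
```

View pics/w13b.png

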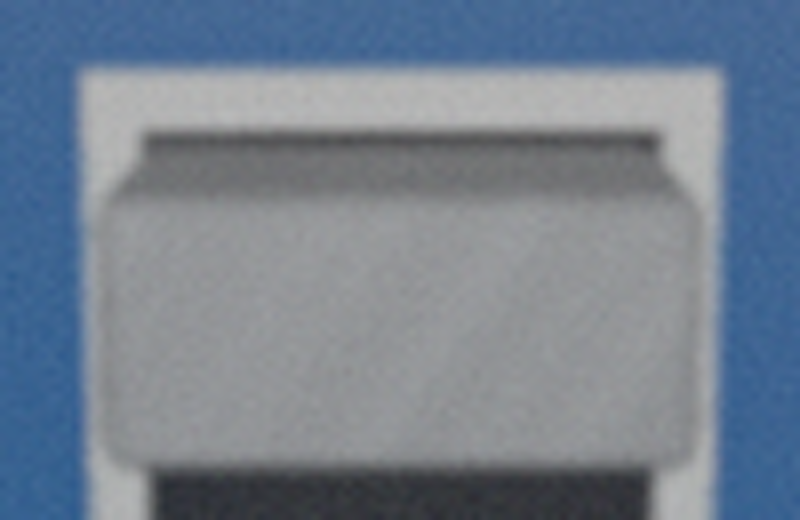

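Emit:
play_rows(series=[[0.4, 0, 0, 0, 0, 0, 0], [0.6, 0, 0, 0, 0, 0, 0], [0.6, 0, 0, 0, 0, 0, 0], [0.6, 0, -0.03, 0, 0, 0, 0], [0.7, 0, -0.15, 0, 0, 0, 0], [1, 0, -0.3, 0, 0, 0, 0], [1, 0, -0.35, 0, 0, 0, 0], [1, 0.05, -0.3, 0, 0, 0, 0], [1, 0.2, -0.1, 0, 0, 0, 0], [1, 0.25, 0, 0, 0, 0, 0], [1, 0.1, 0, 0, 0, 0, 0], [1, 0, 0, 0, 0, 0, 0]])

```text
time: 22.02
position: [0.5636, -0.1659, 0.1529]
tool_rot: [-0.04, 0.706, -0.706, 0.039]
ft_force: [-0.1, -0.6, 0.4]
grip_width: 0.086
```

```bash
python3 snap.py w14; python3 g.py 409 34 155 -33.9 1; python3 - <<'E'
import cv2
im=cv2.imread("pics/w14.png")
cv2.imwrite("pics/w14a.png",cv2.resize(im[0:280,170:470],None,fx=2.1,fy=2.1,interpolation=cv2.INTER_CUBIC))
E
```

```text
22.0167 [ 0.5636 -0.1659  0.1529] -83.5851764422851
t 22.07 w 86.1 F [-0.3  0.1  0.2]
pos [ 565.5 -166.3  152.8] psi -83.58 tilt [ 1.3e-03  2.0e-04 -1.0e+00] q6 0.98
shift(units) [-0.79  -0.022 -2.416] norm mm 254.2 turn(units) [-2.00e-04 -2.76e-01 -4.00e-04] rows min turn 7.0
```

View pics/w14a.png

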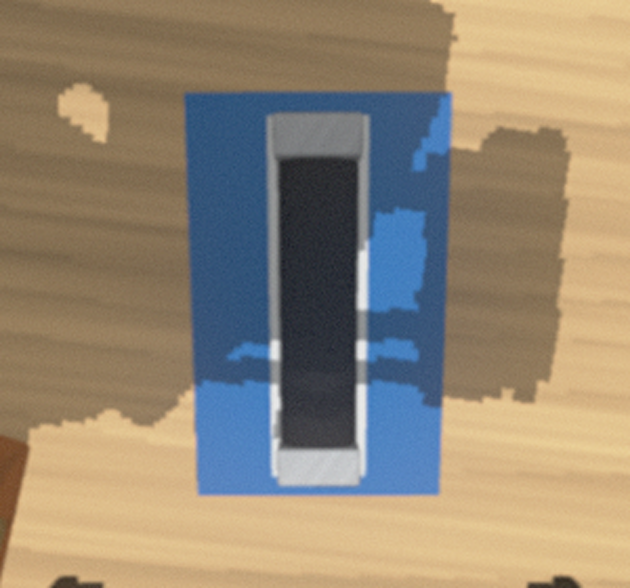

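```bash
python3 - <<'E'
import cv2
im=cv2.imread("pics/w14.png")
cv2.imwrite("pics/w14b.png",cv2.resize(im[48:78,290:355],None,fx=9,fy=9,interpolation=cv2.INTER_CUBIC))
cv2.imwrite("pics/w14c.png",cv2.resize(im[205:240,290:355],None,fx=9,fy=9,interpolation=cv2.INTER_CUBIC))
E
```

```text
(no output)
```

View pics/w14b.png

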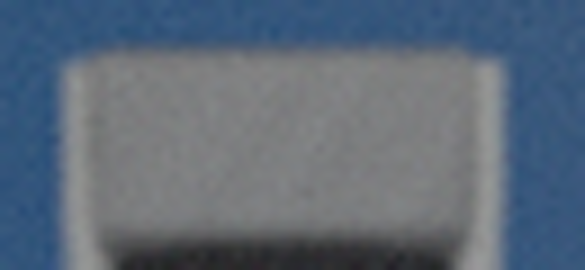

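View pics/w14c.png

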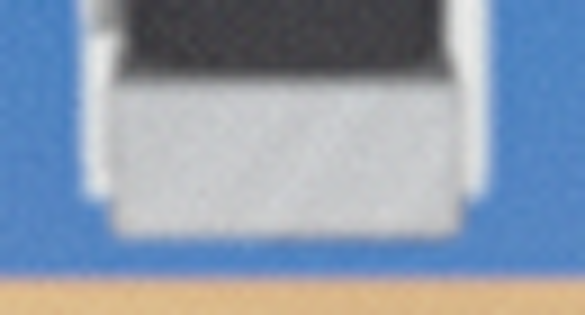

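```bash
python3 - <<'E'
from q import *
quad("w14",[(83,50),(472,50),(463,238+9*157),(112,238+9*157)],290,48,9,.030,"roller")
quad("w14",[(64,58),(506,58),(488,200+9*157),(83,200+9*157)],290,48,9,.004,"white")
E
```

```text
roller c [ 625.7 -158.7] len [109.3, 25.9, 109.3, 25.7] ang [6.8, 96.4, 6.8, 96.4]
white c [ 626.4 -158.9] len [116.6, 32.3, 116.6, 32.6] ang [6.4, 96.4, 6.5, 96.4]
```

Emit:
play_rows(series=[[1, 0, 0, 0, 0, -0.02, 0], [1, 0, 0, 0, 0, -0.037, 0], [1, 0, 0, 0, 0, -0.037, 0], [1, 0, 0, 0, 0, -0.037, 0], [1, 0, 0, 0, 0, -0.037, 0], [1, 0, 0, 0, 0, -0.037, 0], [1, 0, 0, 0, 0, -0.037, 0], [1, -0.05, 0, -0.12, 0, -0.034, 0], [1, -0.1, 0, -0.3, 0, 0, 0], [1, -0.11, 0, -0.36, 0, 0, 0], [1, -0.11, 0, -0.36, 0, 0, 0], [1, -0.11, 0, -0.36, 0, 0, 0]])

```text
time: 23.07
position: [0.47, -0.0414, 0.1521]
tool_rot: [0.332, -0.623, 0.625, -0.333]
ft_force: [0.8, 1.2, -0.6]
grip_width: 0.0869
```

Emit:
play_rows(series=[[1, -0.11, 0, -0.36, 0, 0, 0], [1, -0.11, 0, -0.3, 0, 0, 0], [1, -0.08, 0, -0.2, 0, 0, 0], [1, -0.02, 0, -0.06, 0, 0, 0], [1, 0, 0, 0, 0, 0, 0], [1, 0, 0, 0, 0, 0, 0], [1, 0, 0, 0, 0, 0, 0]])

```text
time: 23.65
position: [0.4133, 0.0346, 0.1526]
tool_rot: [0.331, -0.623, 0.625, -0.334]
ft_force: [0.2, -0.3, -0.8]
grip_width: 0.0872
```

```bash
python3 avg.py 409 34 155 -33.9 1; python3 snap.py w15; python3 - <<'E'
import cv2
im=cv2.imread("pics/w15.png")
E
```

```text
[[413.3, 34.6, 152.6], [413.0, 34.5, 152.6]] [np.float64(-33.87), np.float64(-33.9)]
t 23.7 sd [0.14 0.05 0.02] w 87.0 F [-0.6 -0.2  0.4]
pos [413.2  34.5 152.6] psi -33.89 tilt [ 0.0045 -0.001  -1.    ] q6 0.4
shift(units) [ 0.028 -0.024 -0.032] norm mm 4.8 turn(units) [-0.0014  0.0001 -0.0005] rows min turn 0.0
23.7 [0.413  0.0345 0.1526] -33.89959190541332
```

View pics/w15.png

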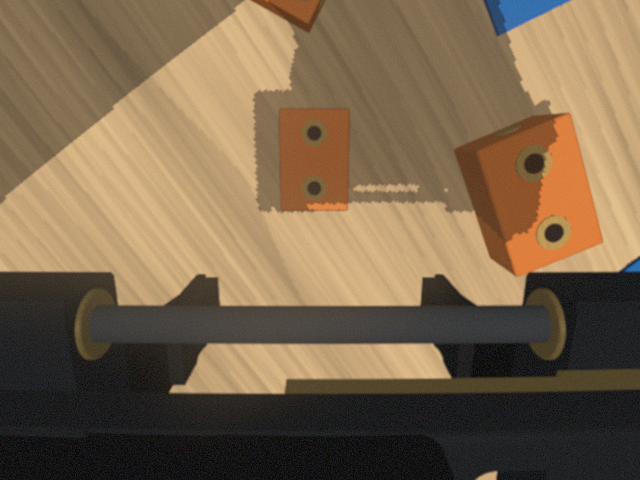

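```bash
python3 - <<'E'
import cv2
im=cv2.imread("pics/w15.png")
cv2.imwrite("pics/w15a.png",cv2.resize(im[100:220,265:365],None,fx=5,fy=5,interpolation=cv2.INTER_CUBIC))
E
```

```text
(no output)
```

View pics/w15a.png

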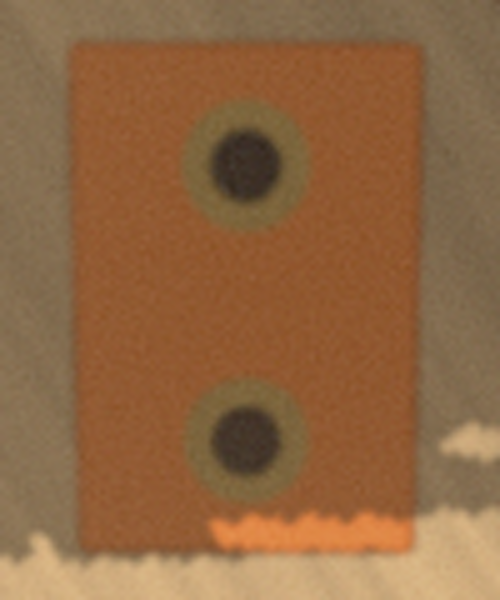

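```bash
python3 - <<'E'
from q import *
X=quad("w15",[(70,44),(422,44),(413,550),(79,550)],265,100,5,.032,"man")
print(X.mean(0)-[1.04,1.0])
E
python3 g.py 440 79.5 80 -34 1
```

```text
man c [441.   81.4] len [62.6, 43.0, 62.6, 43.2] ang [55.8, 146.1, 56.0, 146.0]
[439.93304506  80.41718713]
t 23.75 w 87.3 F [ 0.1 -0.4  0.1]
pos [412.7  34.5 152.6] psi -33.92 tilt [ 3.8e-03 -9.0e-04 -1.0e+00] q6 0.4
shift(units) [-0.526  0.726 -0.025] norm mm 89.7 turn(units) [-0.0012  0.0005 -0.0004] rows min turn 0.0
```

Emit:
play_rows(series=[[1, -0.1, 0.1, 0, 0, 0.0005, 0], [1, -0.2, 0.2, -0.01, 0, 0, 0], [1, -0.15, 0.25, -0.016, 0, 0, 0], [1, -0.087, 0.25, 0, 0, 0, 0], [1, 0, 0.1, 0, 0, 0, 0], [1, 0, 0, 0, 0, 0, 0], [1, 0, 0, 0, 0, 0, 0], [1, 0, 0, 0, 0, 0, 0], [1, 0, 0, 0, 0, 0, 0]])

```text
time: 24.5
position: [0.4396, 0.081, 0.0635]
tool_rot: [0.331, -0.623, 0.625, -0.333]
ft_force: [0.4, 1.0, 0.6]
grip_width: 0.087
```

```bash
python3 avg.py 440 80.4 28 -34 1
```

```text
[[439.6, 81.0, 63.5], [439.6, 81.1, 63.6]] [np.float64(-33.98), np.float64(-33.97)]
t 24.55 sd [0.02 0.04 0.05] w 86.7 F [ 0.4 -0.2 -0.1]
pos [439.6  81.   63.6] psi -33.98 tilt [ 4.1e-03 -6.0e-04 -1.0e+00] q6 0.53
shift(units) [0.003 0.356 0.007] norm mm 35.6 turn(units) [-0.0012  0.0001 -0.0006] rows min turn 0.0
```

Emit:
play_rows(series=[[1, 0.003, 0.05, 0.006, -0.001, 0, 0], [1, 0, 0.12, 0, 0, 0, 0], [1, 0, 0.1, 0, 0, 0, 0], [1, 0, 0.06, 0, 0, 0, 0], [1, 0, 0.026, 0, 0, 0, 0], [1, 0, 0, 0, 0, 0, 0], [1, 0, 0, 0, 0, 0, 0], [0.4, 0, 0, 0, 0, 0, 0], [0.3, 0, 0, 0, 0, 0, 0], [0.3, 0, 0, 0, 0, 0, 0], [0.3, 0, 0, 0, 0, 0, 0], [0.3, 0, 0, 0, 0, 0, 0]])

```text
time: 25.55
position: [0.4393, 0.081, 0.0273]
tool_rot: [-0.332, 0.625, -0.624, 0.333]
ft_force: [-0.5, -0.5, 0.3]
grip_width: 0.0611
```

Emit:
play_rows(series=[[0.3, 0, 0, 0, 0, 0, 0], [0.3, 0, 0, 0, 0, 0, 0], [0.3, 0, 0, 0, 0, 0, 0], [0.3, 0, 0, 0, 0, 0, 0]])

```text
time: 25.88
position: [0.4395, 0.0809, 0.0271]
tool_rot: [-0.332, 0.624, -0.624, 0.333]
ft_force: [0.8, -0.1, 1.3]
grip_width: 0.0442
```

```bash
python3 avg.py 440 80.4 28 -34 1; python3 snap.py w16; python3 - <<'E'
import cv2
im=cv2.imread("pics/w16.png")
cv2.imwrite("pics/w16a.png",cv2.resize(im[180:390,220:420],None,fx=2.8,fy=2.8,interpolation=cv2.INTER_CUBIC))
E
```

```text
[[439.5, 80.9, 27.1], [439.4, 80.9, 27.1]] [np.float64(-33.92), np.float64(-33.92)]
t 25.9333 sd [0.03 0.   0.01] w 44.1 F [ 0.7 -0.9  0.5]
pos [439.4  80.9  27.1] psi -33.92 tilt [-0.      0.0012 -1.    ] q6 0.52
shift(units) [ 0.001 -0.009  0.008] norm mm 1.2 turn(units) [ 0.0002  0.0004 -0.0003] rows min turn 0.0
25.9333 [0.4394 0.0809 0.0271] -33.92102854742708
```

View pics/w16a.png

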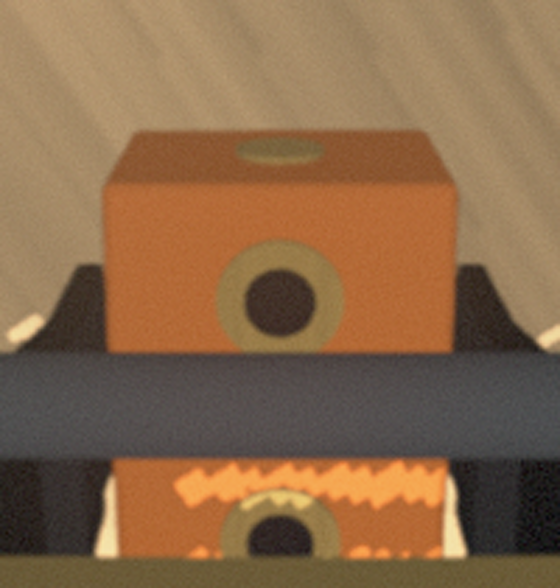

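```bash
python3 - <<'E'
from q import *
def f(name,pts,ox,oy,s,z):
    o,p=pickle.load(open(f"pics/{name}.pkl","rb")); R=Rn.from_quat(o["tool_rot"]).as_matrix()
    uv=(np.array(pts,float)+.5)/s-.5+np.array([ox,oy])
    X=ray(p,uv,z)*1000-[1.04,1.0,0]
    print(((X-o["position"]*1000)@R).round(2)[:,[0,2]].tolist())
f("w16",[(104,185),(456,185),(280,303),(281,538)],220,180,2.8,.032)
f("w15",[(246,165),(246,440),(70,44),(422,44),(413,550),(79,550)],265,100,5,.032)
E
python3 g.py 656.2 112.2 100 -97.76 1
```

```text
[[-31.71, -21.39], [-31.7, 21.2], [-16.51, -0.1], [16.62, 0.02]]
[[-69.86, -3.73], [-35.82, -3.85], [-84.26, -25.15], [-84.24, 17.81], [-21.59, 17.67], [-21.64, -25.48]]
t 25.98 w 43.7 F [ 1.  -0.5 -0.1]
pos [439.5  80.9  27.1] psi -33.92 tilt [-1.0e-04  1.2e-03 -1.0e+00] q6 0.52
shift(units) [-2.105 -0.729 -0.603] norm mm 230.8 turn(units) [ 4.000e-04  3.546e-01 -2.000e-04] rows min turn 8.9
```

Emit:
play_rows(series=[[0.3, 0, -0.03, 0, 0, 0, 0], [0.3, 0, -0.1, 0, 0, 0.01, 0], [0.3, 0, -0.2, 0, 0, 0.03, 0], [0.3, 0, -0.2, 0, 0, 0.039, 0], [0.3, 0, -0.13, 0, 0, 0.039, 0], [0.3, 0, -0.05, 0, 0, 0.039, 0], [0.3, 0, 0, 0, 0, 0.039, 0], [0.3, 0, 0, 0, 0, 0.039, 0], [0.3, 0, 0, 0, 0, 0.039, 0], [0.3, 0, 0, 0, 0, 0.039, 0], [0.3, 0, 0, 0, 0, 0.03, 0], [0.3, 0, 0, 0, 0, 0.011, 0]])

```text
time: 26.98
position: [0.4385, 0.081, 0.098]
tool_rot: [0.048, 0.706, -0.705, -0.049]
ft_force: [0.0, 0.5, -1.8]
grip_width: 0.0441
```

```bash
python3 g.py 656.2 112.2 60 -97.76 1
```

```text
t 26.98 w 44.1 F [ 0.   0.5 -1.8]
pos [438.5  81.   98. ] psi -97.87 tilt [-0.002   0.0014 -1.    ] q6 1.64
shift(units) [-2.115  0.38  -0.603] norm mm 223.2 turn(units) [ 0.0004 -0.0006  0.0007] rows min turn 0.0
```

Emit:
play_rows(series=[[0.3, -0.1, 0, -0.03, 0, -0.0006, 0], [0.3, -0.22, 0, -0.06, 0, 0, 0], [0.3, -0.32, 0, -0.09, 0, 0, 0], [0.3, -0.35, 0, -0.1, 0, 0, 0], [0.3, -0.35, 0, -0.1, 0, 0, 0], [0.3, -0.34, 0, -0.1, 0, 0, 0], [0.3, -0.24, 0.08, -0.07, 0, 0, 0], [0.3, -0.13, 0.1, -0.04, 0, 0, 0], [0.3, -0.065, 0.1, -0.013, 0, 0, 0], [0.3, 0, 0.1, 0, 0, 0, 0], [0.3, 0, 0, 0, 0, 0, 0], [0.3, 0, 0, 0, 0, 0, 0]])

```text
time: 27.98
position: [0.6537, 0.1129, 0.0583]
tool_rot: [0.044, 0.706, -0.705, -0.049]
ft_force: [-0.3, 0.4, -2.8]
grip_width: 0.044
```

Emit:
play_rows(series=[[0.3, 0, 0, 0, 0, 0, 0], [0.3, 0, 0, 0, 0, 0, 0], [0.3, 0, 0, 0, 0, 0, 0], [0.3, 0, 0, 0, 0, 0, 0]])

```text
time: 28.32
position: [0.6569, 0.1129, 0.0608]
tool_rot: [0.047, 0.706, -0.705, -0.046]
ft_force: [0.4, -0.8, -2.3]
grip_width: 0.0438
```

```bash
python3 avg.py 656.2 112.2 45 -97.76 1; python3 snap.py w17
```

```text
[[656.9, 112.9, 60.8], [656.9, 112.9, 60.7]] [np.float64(-97.54), np.float64(-97.54)]
t 28.3667 sd [0.01 0.   0.04] w 44.0 F [-0.7  0.6 -3.1]
pos [656.9 112.9  60.8] psi -97.54 tilt [ 4.0e-04  1.3e-03 -1.0e+00] q6 1.7
shift(units) [0.006 0.158 0.008] norm mm 15.8 turn(units) [ 0.0004  0.0012 -0.0001] rows min turn 0.0
28.3667 [0.6569 0.1129 0.0607] -97.53693211442022
```

View pics/w17.png

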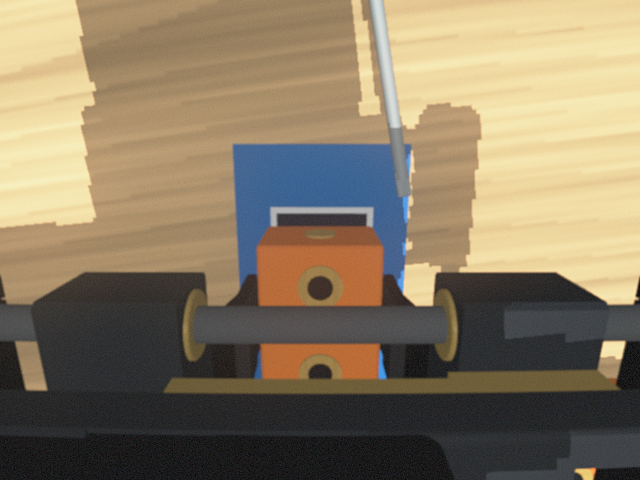

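Emit:
play_rows(series=[[0.3, 0, 0.06, 0.004, 0, 0.001, 0], [0.3, 0, 0.08, 0, 0, 0, 0], [0.3, 0, 0.07, 0, 0, 0, 0], [0.3, 0, 0.04, 0, 0, 0, 0], [0.3, 0, 0.01, 0, 0, 0, 0], [0.3, 0, 0, 0, 0, 0, 0], [0.3, 0, 0, 0, 0, 0, 0], [0.3, 0, 0, 0, 0, 0, 0], [0.3, 0, 0, 0, 0, 0, 0]])

```text
time: 29.17
position: [0.6571, 0.1126, 0.0344]
tool_rot: [0.048, 0.706, -0.705, -0.047]
ft_force: [-0.4, -0.1, -3.2]
grip_width: 0.0441
```

```bash
python3 avg.py 656.2 112.2 31.1 -97.76 1; python3 snap.py w18; python3 - <<'E'
import cv2
im=cv2.imread("pics/w18.png")
cv2.imwrite("pics/w18a.png",cv2.resize(im[130:290,220:420],None,fx=4,fy=3.7*4/3.7,interpolation=cv2.INTER_CUBIC)[:600])
E
```

```text
[[657.1, 112.6, 34.4], [657.1, 112.6, 34.4]] [np.float64(-97.71), np.float64(-97.72)]
t 29.2167 sd [0.01 0.01 0.01] w 43.9 F [ 0.7 -0.7 -2.4]
pos [657.1 112.6  34.4] psi -97.71 tilt [ 3.0e-04  1.3e-03 -1.0e+00] q6 1.71
shift(units) [0.008 0.033 0.005] norm mm 3.4 turn(units) [ 0.0004  0.0003 -0.    ] rows min turn 0.0
29.2167 [0.6571 0.1126 0.0344] -97.71557066654461
```

View pics/w18a.png

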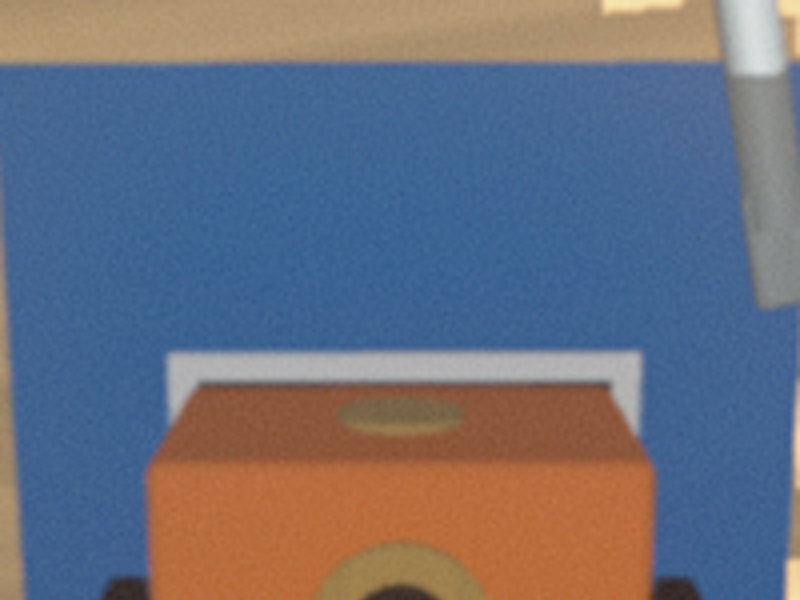

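```bash
python3 - <<'E'
from q import *
def f(name,pts,ox,oy,s,z,l):
    o,p=pickle.load(open(f"pics/{name}.pkl","rb")); R=Rn.from_quat(o["tool_rot"]).as_matrix()
    uv=(np.array(pts,float)+.5)/s-.5+np.array([ox,oy])
    X=ray(p,uv,z)*1000-[1.04,1.0,0]
    print(l,((X-o["position"]*1000)@R).round(2)[:,[0,2]].tolist())
f("w18",[(0,62),(780,62)],220,130,4,.004,"pad far edge (65)")
f("w18",[(167,351),(642,351)],220,130,4,.004,"white outer (35.1)")
f("w18",[(196,382),(612,382)],220,130,4,.004,"inner (31.6)")
f("w18",[(195,387),(607,387)],220,130,4,.0073,"man bottom (31.4)")
f("w18",[(148,463),(655,463)],220,130,4,.0393,"man top (31.4)")
E
```

```text
pad far edge (65) [[-64.22, -40.56], [-64.19, 38.4]]
white outer (35.1) [[-34.39, -24.63], [-34.39, 25.45]]
inner (31.6) [[-31.04, -21.67], [-31.04, 22.39]]
man bottom (31.4) [[-31.23, -21.37], [-31.23, 21.45]]
man top (31.4) [[-31.75, -21.39], [-31.76, 21.53]]
```

Emit:
play_rows(series=[[0.3, 0.0065, 0, 0.0035, 0, 0, 0], [0.3, 0, 0.01, 0, 0, 0, 0], [0.3, 0, 0.013, 0, 0, 0, 0], [0.3, 0, 0.01, 0, 0, 0, 0], [0.3, 0, 0.002, 0, 0, 0, 0], [0.3, 0, 0, 0, 0, 0, 0], [0.3, 0, 0, 0, 0, 0, 0], [0.3, 0, 0, 0, 0, 0, 0], [0.3, 0, 0, 0, 0, 0, 0]])

```text
time: 30.02
position: [0.6561, 0.1124, 0.0312]
tool_rot: [0.047, 0.706, -0.705, -0.048]
ft_force: [-2.1, 0.1, 6.4]
grip_width: 0.0435
```

```bash
python3 snap.py w19; python3 - <<'E'
import cv2
im=cv2.imread("pics/w19.png")
cv2.imwrite("pics/w19a.png",cv2.resize(im[130:280,220:420],None,fx=4,fy=4,interpolation=cv2.INTER_CUBIC))
E
```

```text
30.0167 [0.6561 0.1124 0.0312] -97.7119365209903
```

View pics/w19a.png

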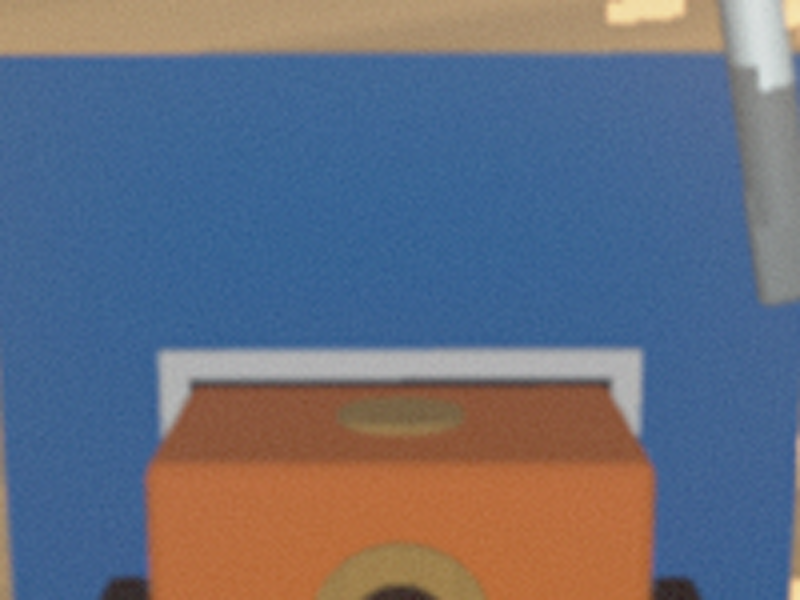

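Emit:
play_rows(series=[[0.6, 0, 0, 0, 0, 0, 0], [0.7, 0, 0, 0, 0, 0, 0], [0.7, 0, 0, 0, 0, 0, 0], [0.7, 0, -0.03, 0, 0, 0, 0], [0.7, 0, -0.15, 0, 0, 0, 0], [0.7, 0, -0.3, 0, 0, 0, 0], [1, 0, -0.35, 0, 0, 0, 0], [1, 0.05, -0.3, 0, 0, 0, 0], [1, 0.2, -0.1, 0, 0, 0, 0], [1, 0.25, 0, 0, 0, 0, 0], [1, 0.1, 0, 0, 0, 0, 0], [1, 0, 0, 0, 0, 0, 0]])

```text
time: 31.07
position: [0.594, 0.1208, 0.1551]
tool_rot: [0.046, 0.706, -0.705, -0.048]
ft_force: [0.2, -0.3, 0.9]
grip_width: 0.0857
```

```bash
python3 snap.py w20; python3 g.py 310 -276 155 -97.7 1; python3 - <<'E'
import cv2
im=cv2.imread("pics/w20.png")
cv2.imwrite("pics/w20a.png",cv2.resize(im[50:270,200:440],None,fx=2.5,fy=2.5,interpolation=cv2.INTER_CUBIC))
E
```

```text
31.0667 [0.594  0.1208 0.1551] -97.6674159682329
t 31.12 w 86.1 F [ 0.6 -0.4  0.6]
pos [596.1 120.5 154.9] psi -97.68 tilt [ 5.0e-04  1.3e-03 -1.0e+00] q6 1.72
shift(units) [ 2.304e+00 -1.000e-03  4.313e+00] norm mm 489.0 turn(units) [ 0.0004  0.0001 -0.0001] rows min turn 0.0
```

View pics/w20a.png

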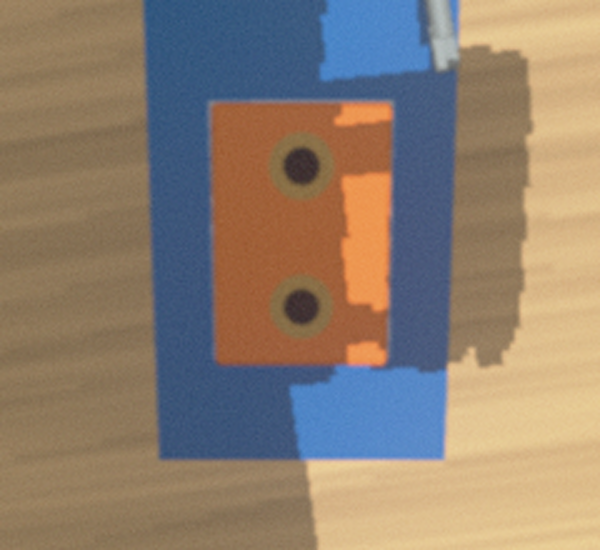

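```bash
python3 - <<'E'
from q import *
X=quad("w20",[(209,102),(393,102),(387,365),(215,365)],200,50,2.5,.036,"man")
o,p=pickle.load(open("pics/w20.pkl","rb")); R=Rn.from_quat(o["tool_rot"]).as_matrix()
uv=(np.array([(159,459),(444,459),(148,102),(458,102)],float)+.5)/2.5-.5+np.array([200,50])
print((ray(p,uv,.004)*1000-np.r_[X.mean(0),0])@Rt(-97.76))
E
```

```text
man c [656.8 113.4] len [63.6, 44.2, 63.6, 43.8] ang [172.5, 82.3, 172.2, 82.3]
[[ 64.25115428  -4.         -41.57538061]
 [ 64.11523176  -4.          42.04252731]
 [-35.0786333   -4.         -41.42363356]
 [-35.18785795  -4.          42.37121279]]
```

Emit:
play_rows(series=[[1, 0.08, 0, 0.15, 0, 0, 0], [1, 0.15, 0, 0.28, 0, 0, 0], [1, 0.18, 0, 0.34, 0, 0, 0], [1, 0.18, 0, 0.34, 0, 0, 0], [1, 0.18, 0, 0.34, 0, 0, 0], [1, 0.18, 0, 0.34, 0, 0, 0], [1, 0.18, 0, 0.34, 0, 0, 0], [1, 0.18, 0, 0.34, 0, 0, 0], [1, 0.18, 0, 0.34, 0, 0, 0], [1, 0.18, 0, 0.34, 0, 0, 0], [1, 0.18, 0, 0.34, 0, 0, 0], [1, 0.18, 0, 0.34, 0, 0, 0]])

```text
time: 32.12
position: [0.3442, -0.2352, 0.1537]
tool_rot: [-0.048, -0.705, 0.706, 0.047]
ft_force: [1.1, -0.7, 0.7]
grip_width: 0.0869
```

Emit:
play_rows(series=[[1, 0.15, 0, 0.26, 0, 0, 0], [1, 0.08, 0, 0.16, 0, 0, 0], [1, 0.044, 0, 0.06, 0, 0, 0], [1, 0, 0, 0, 0, 0, 0], [1, 0, 0, 0, 0, 0, 0], [1, 0, 0, 0, 0, 0, 0], [1, 0, 0, 0, 0, 0, 0]])

```text
time: 32.7
position: [0.3111, -0.2749, 0.1532]
tool_rot: [0.047, 0.706, -0.705, -0.047]
ft_force: [0.1, 0.5, 0.4]
grip_width: 0.0868
```

```bash
python3 avg.py 310 -276 155 -97.7 1; python3 snap.py w21
```

```text
[[311.1, -274.9, 153.2], [311.1, -274.9, 153.2]] [np.float64(-97.6), np.float64(-97.59)]
t 32.75 sd [0.01 0.01 0.  ] w 87.2 F [ 0.   0.5 -0.6]
pos [ 311.1 -274.9  153.2] psi -97.6 tilt [-6.0e-04  1.6e-03 -1.0e+00] q6 0.71
shift(units) [ 0.01  -0.018  0.012] norm mm 2.4 turn(units) [0.0005 0.0006 0.0003] rows min turn 0.0
32.75 [ 0.3111 -0.2749  0.1532] -97.59051812708013
```

View pics/w21.png

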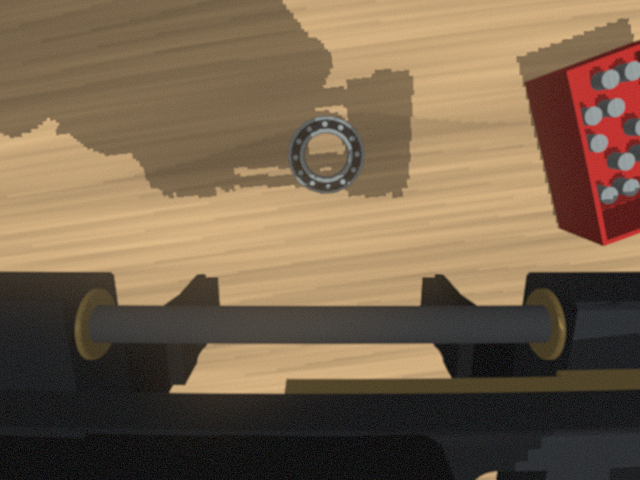

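```bash
python3 - <<'E'
from q import *
X=quad("w21",[(326.2,154.8)],0,0,1,.016,"b"); print(X-[1.04,1.0])
c=X[0]-[1.04,1.0]
from rig import robot
o=robot.get_obs(); go(o,c[0]/1000,c[1]/1000,.06,-97.7,True)
E
```

```text
b [[366.6, -285.3]]
[[ 365.56711073 -286.28711078]]
pos [ 311.1 -275.   153.2] psi -97.59 tilt [-6.0e-04  1.5e-03 -1.0e+00] q6 0.71
shift(units) [-0.555  0.932  0.039] norm mm 108.6 turn(units) [0.0005 0.0006 0.0003] rows min turn 0.0
```

Emit:
play_rows(series=[[1, -0.1, 0.1, 0, 0, 0, 0], [1, -0.2, 0.25, 0.02, 0, 0, 0], [1, -0.17, 0.25, 0.02, 0, 0, 0], [1, -0.087, 0.2, 0, 0, 0, 0], [1, 0, 0.1, 0, 0, 0, 0], [1, 0, 0, 0, 0, 0, 0], [1, 0, 0, 0, 0, 0, 0], [1, 0, 0, 0, 0, 0, 0], [1, 0, 0, 0, 0, 0, 0]])

```text
time: 33.55
position: [0.3653, -0.2874, 0.0641]
tool_rot: [0.048, 0.706, -0.705, -0.047]
ft_force: [0.7, -0.2, -0.7]
grip_width: 0.0869
```

```bash
python3 avg.py 365.7 -286 27.5 -97.7 1; python3 snap.py w22
```

```text
[[365.3, -287.4, 64.1], [365.3, -287.5, 64.1]] [np.float64(-97.71), np.float64(-97.71)]
t 33.6 sd [0.01 0.07 0.03] w 86.8 F [ 0.6  0.6 -0.1]
pos [ 365.3 -287.4   64.1] psi -97.71 tilt [ 5.e-04  0.e+00 -1.e+00] q6 0.8
shift(units) [-0.002  0.366 -0.015] norm mm 36.6 turn(units) [ 0.     -0.0001 -0.0001] rows min turn 0.0
33.6 [ 0.3653 -0.2875  0.0641] -97.7147037433946
```

View pics/w22.png

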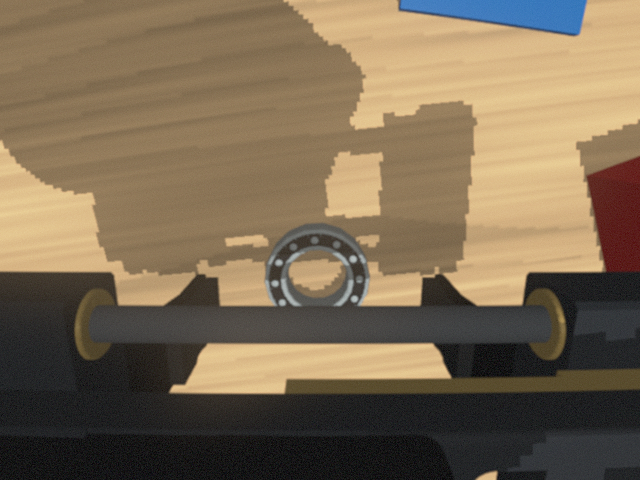

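Emit:
play_rows(series=[[1, -0.002, 0.06, -0.015, 0, 0, 0], [1, 0, 0.12, 0, 0, 0, 0], [1, 0, 0.1, 0, 0, 0, 0], [1, 0, 0.06, 0, 0, 0, 0], [1, 0, 0.026, 0, 0, 0, 0], [1, 0, 0, 0, 0, 0, 0], [1, 0, 0, 0, 0, 0, 0], [1, 0, 0, 0, 0, 0, 0]])

```text
time: 34.32
position: [0.3656, -0.2859, 0.0267]
tool_rot: [0.047, 0.706, -0.705, -0.048]
ft_force: [-0.2, 0.2, -1.0]
grip_width: 0.0872
```

Emit:
play_rows(series=[[0.4, 0, 0, 0, 0, 0, 0], [0.4, 0, 0, 0, 0, 0, 0], [0.4, 0, 0, 0, 0, 0, 0], [0.4, 0, 0, 0, 0, 0, 0], [0.4, 0, 0, 0, 0, 0, 0], [0.4, 0, 0, 0, 0, 0, 0], [0.4, 0, 0, 0, 0, 0, 0], [0.4, 0, 0, 0, 0, 0, 0]], grip_force=20)

```text
time: 34.98
position: [0.3655, -0.2858, 0.0266]
tool_rot: [0.047, 0.706, -0.705, -0.048]
ft_force: [0.0, -0.4, 0.8]
grip_width: 0.0515
```

```bash
python3 avg.py 365.7 -286 27.5 -97.7 1; python3 snap.py w23
```

```text
[[365.5, -285.8, 26.6], [365.5, -285.8, 26.6]] [np.float64(-97.71), np.float64(-97.71)]
t 35.0333 sd [0. 0. 0.] w 51.7 F [ 0.5 -0.7  1.1]
pos [ 365.5 -285.8   26.6] psi -97.71 tilt [-4.0e-04  1.1e-03 -1.0e+00] q6 0.8
shift(units) [-0.002 -0.009  0.001] norm mm 0.9 turn(units) [ 0.0003 -0.0001  0.0002] rows min turn 0.0
35.0333 [ 0.3655 -0.2858  0.0266] -97.71119434716162
```

View pics/w23.png

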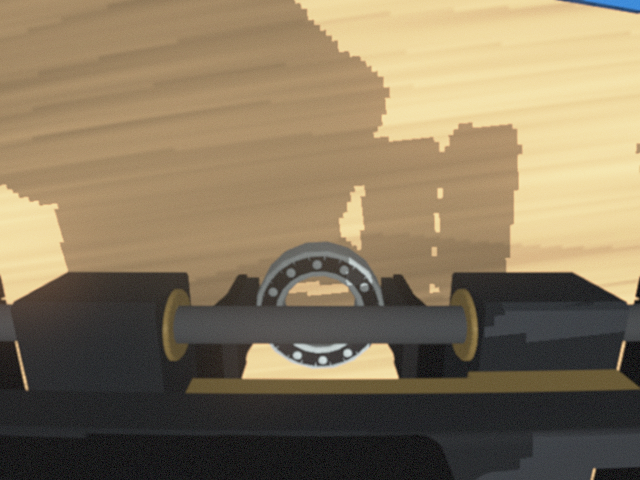

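Emit:
play_rows(series=[[0.4, 0, -0.03, 0, 0, 0, 0], [0.4, 0, -0.1, 0, 0, 0, 0], [0.4, 0, -0.2, 0, 0, 0, 0], [0.4, 0, -0.2, 0, 0, 0, 0], [0.4, 0, -0.13, 0, 0, 0, 0], [0.4, 0, -0.04, 0, 0, 0, 0], [0.4, 0, 0, 0, 0, 0, 0]])

```text
time: 35.67
position: [0.366, -0.2863, 0.098]
tool_rot: [-0.048, -0.705, 0.706, 0.047]
ft_force: [0.5, -0.9, -1.5]
grip_width: 0.0515
```

```bash
python3 g.py 536 -395.3 85 -97.7 1
python3 - <<'E'
from q import *
def f(name,pts,ox,oy,s,z,l):
    o,p=pickle.load(open(f"pics/{name}.pkl","rb")); R=Rn.from_quat(o["tool_rot"]).as_matrix()
    uv=(np.array(pts,float)+.5)/s-.5+np.array([ox,oy])
    X=ray(p,uv,z)*1000-[1.04,1.0,0]
    print(l,((X-o["position"]*1000)@R).round(2)[:,[0,2]].tolist())
f("w23",[(318,247),(322,367),(260,305),(381,305)],0,0,1,.016,"top circle")
from rig import eyes
p=eyes.camera_params("top")
uv=(np.array([(631,195)],float)+.5)/4-.5+np.array([310,200]); print(ray(p,uv,.004))
E
```

```text
t 35.67 w 51.5 F [ 0.5 -0.9 -1.5]
pos [ 366.  -286.3   98. ] psi -97.71 tilt [ 0.0013 -0.001  -1.    ] q6 0.8
shift(units) [-1.831  0.13   0.853] norm mm 202.4 turn(units) [-0.0003 -0.0001 -0.0004] rows min turn 0.0
top circle [[-26.92, -0.67], [24.37, 0.9], [-3.21, -23.55], [-3.22, 24.1]]
[[ 0.5362387  -0.39623843  0.004     ]]
```

Emit:
play_rows(series=[[0.4, -0.08, 0, 0.04, 0, 0, 0], [0.4, -0.2, 0, 0.09, 0, 0, 0], [0.4, -0.3, 0, 0.14, 0, 0, 0], [0.4, -0.33, 0, 0.155, 0, 0, 0], [0.4, -0.33, 0, 0.155, 0, 0, 0], [0.4, -0.3, 0, 0.14, 0, 0, 0], [0.4, -0.19, 0, 0.09, 0, 0, 0], [0.4, -0.09, 0.05, 0.043, 0, 0, 0], [0.4, 0, 0.06, 0, 0, 0, 0], [0.4, 0, 0.02, 0, 0, 0, 0], [0.4, 0, 0, 0, 0, 0, 0], [0.4, 0, 0, 0, 0, 0, 0]])

```text
time: 36.67
position: [0.5329, -0.3934, 0.0822]
tool_rot: [0.046, 0.707, -0.704, -0.049]
ft_force: [0.4, -0.4, -1.4]
grip_width: 0.0516
```

Emit:
play_rows(series=[[0.4, 0, 0, 0, 0, 0, 0], [0.4, 0, 0, 0, 0, 0, 0], [0.4, 0, 0, 0, 0, 0, 0], [0.4, 0, 0, 0, 0, 0, 0]])

```text
time: 37.0
position: [0.5343, -0.3949, 0.0838]
tool_rot: [0.048, 0.706, -0.705, -0.048]
ft_force: [-1.0, 0.4, -1.4]
grip_width: 0.0518
```

```bash
python3 avg.py 536 -396 31 -97.7 1; python3 snap.py w24; python3 - <<'E'
import cv2
im=cv2.imread("pics/w24.png")
cv2.imwrite("pics/w24a.png",cv2.resize(im[120:385,200:440],None,fx=2.2,fy=2.2,interpolation=cv2.INTER_CUBIC))
E
```

```text
[[534.3, -394.9, 83.8], [534.4, -394.9, 83.8]] [np.float64(-97.72), np.float64(-97.72)]
t 37.05 sd [0.04 0.01 0.01] w 51.6 F [-0.1  0.2 -1.3]
pos [ 534.4 -394.9   83.8] psi -97.72 tilt [-2.e-04  9.e-04 -1.e+00] q6 0.9
shift(units) [-0.018  0.528  0.009] norm mm 52.8 turn(units) [ 0.0003 -0.0001  0.0001] rows min turn 0.0
37.05 [ 0.5344 -0.3949  0.0838] -97.7243802238934
```

View pics/w24a.png

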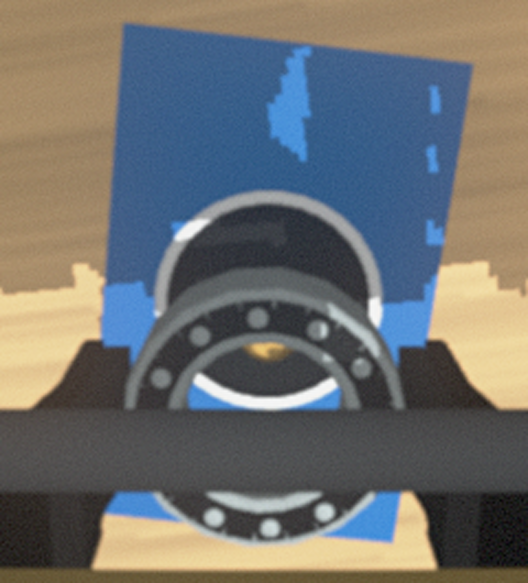

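```bash
python3 - <<'E'
from q import *
def f(name,pts,ox,oy,s,z,l):
    o,p=pickle.load(open(f"pics/{name}.pkl","rb")); R=Rn.from_quat(o["tool_rot"]).as_matrix()
    uv=(np.array(pts,float)+.5)/s-.5+np.array([ox,oy])
    X=ray(p,uv,z)*1000-[1.04,1.0,0]
    T=(X-o["position"]*1000)@R
    print(l,T.round(2)[:,[0,2]].tolist(),X.round(1)[:,:2].tolist(), o["position"])
f("w24",[(268.5,190),(268.5,409),(155,300),(382,300)],200,120,2.2,.004,"ring")
f("w24",[(124,25),(471,64),(393,542),(106,513)],200,120,2.2,.004,"pad")
f("w24",[(265,287),(265,541),(125,405),(404,405)],200,120,2.2,.0838-.0266+.016,"bearing top")
E
```

```text
ring [[-30.79, 1.08], [27.4, 1.14], [-2.51, -27.77], [-2.51, 29.99]] [[564.8, -400.0], [507.1, -392.3], [540.6, -367.6], [532.8, -424.9]] [ 0.53439835 -0.39487991  0.08378418]
pad [[-70.28, -33.1], [-61.28, 49.41], [67.01, 35.44], [58.12, -43.12]] [[608.5, -371.5], [588.5, -452.0], [463.2, -420.9], [482.6, -344.3]] [ 0.53439835 -0.39487991  0.08378418]
bearing top [[-25.67, 0.15], [23.71, 0.15], [-3.72, -24.89], [-3.73, 25.0]] [[559.8, -398.5], [510.9, -391.8], [541.4, -370.7], [534.7, -420.1]] [ 0.53439835 -0.39487991  0.08378418]
```

Emit:
play_rows(series=[[0.4, -0.007, 0.03, 0.009, 0, 0, 0], [0.4, 0, 0.08, 0, 0, 0, 0], [0.4, 0, 0.1, 0, 0, 0, 0], [0.4, 0, 0.1, 0, 0, 0, 0], [0.4, 0, 0.08, 0, 0, 0, 0], [0.4, 0, 0.06, 0, 0, 0, 0], [0.4, 0, 0.03, 0, 0, 0, 0], [0.4, 0, 0, 0, 0, 0, 0], [0.4, 0, 0, 0, 0, 0, 0], [0.4, 0, 0, 0, 0, 0, 0], [0.4, 0, 0, 0, 0, 0, 0]])

```text
time: 38.02
position: [0.5353, -0.3961, 0.036]
tool_rot: [0.048, 0.706, -0.705, -0.047]
ft_force: [0.3, -0.6, -1.8]
grip_width: 0.0519
```

```bash
python3 avg.py 536 -396 30.6 -97.7 1; python3 snap.py w25; python3 - <<'E'
import cv2
im=cv2.imread("pics/w25.png")
cv2.imwrite("pics/w25a.png",cv2.resize(im[120:385,200:440],None,fx=2.2,fy=2.2,interpolation=cv2.INTER_CUBIC))
E
```

```text
[[535.3, -396.1, 36.0], [535.3, -396.0, 36.0]] [np.float64(-97.71), np.float64(-97.71)]
t 38.0667 sd [0.03 0.01 0.  ] w 51.7 F [-0.7 -0.3 -1.7]
pos [ 535.3 -396.    36. ] psi -97.71 tilt [ 4.e-04  3.e-04 -1.e+00] q6 0.9
shift(units) [-0.007  0.054 -0.001] norm mm 5.4 turn(units) [ 0.0001 -0.0001 -0.0001] rows min turn 0.0
38.0667 [ 0.5353 -0.396   0.036 ] -97.71475880359931
```

View pics/w25a.png

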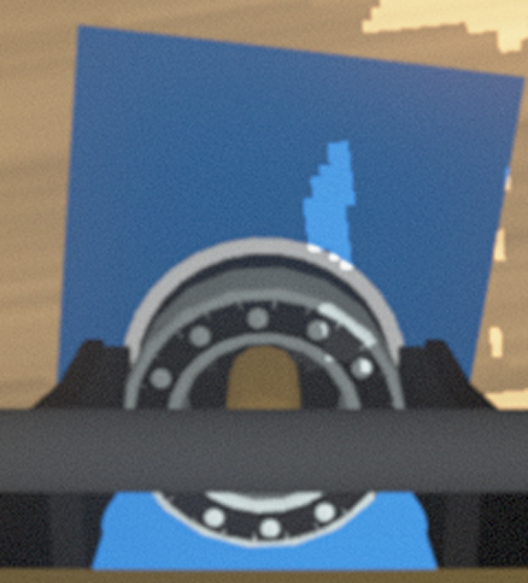

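```bash
python3 - <<'E'
from q import *
def f(name,pts,ox,oy,s,z,l):
    o,p=pickle.load(open(f"pics/{name}.pkl","rb")); R=Rn.from_quat(o["tool_rot"]).as_matrix()
    uv=(np.array(pts,float)+.5)/s-.5+np.array([ox,oy])
    X=ray(p,uv,z)*1000-[1.04,1.0,0]
    T=(X-o["position"]*1000)@R
    print(l,T.round(2)[:,[0,2]].tolist())
f("w25",[(265,238),(123,360),(405,360)],200,120,2.2,.004,"ring top (29.1)")
f("w25",[(265,263)],200,120,2.2,.0094,"bearing bottom (26)")
f("w25",[(265,287),(265,541),(125,405),(404,405)],200,120,2.2,.0254,"bearing top")
f("w25",[(80,27),(522,77)],200,120,2.2,.004,"pad top corners")
E
```

```text
ring top (29.1) [[-29.5, 0.18], [-4.26, -28.5], [-4.26, 28.46]]
bearing bottom (26) [[-25.86, 0.18]]
bearing top [[-25.69, 0.16], [23.67, 0.16], [-3.75, -24.88], [-3.74, 25.02]]
pad top corners [[-69.39, -33.92], [-60.37, 48.23]]
```

Emit:
play_rows(series=[[0.4, 0, 0.02, 0, 0, 0, 0], [0.4, 0, 0.018, 0, 0, 0, 0], [0.4, 0, 0.012, 0, 0, 0, 0], [0.4, 0, 0.005, 0, 0, 0, 0], [0.4, 0, 0, 0, 0, 0, 0], [0.4, 0, 0, 0, 0, 0, 0], [0.4, 0, 0, 0, 0, 0, 0], [0.4, 0, 0, 0, 0, 0, 0]])

```text
time: 38.78
position: [0.535, -0.3957, 0.0307]
tool_rot: [0.047, 0.706, -0.705, -0.048]
ft_force: [-1.7, 1.6, 6.2]
grip_width: 0.0518
```

Contact on the pad (+6 N). Release, rise clear, back off and look.

Emit:
play_rows(series=[[0.7, 0, 0, 0, 0, 0, 0], [0.8, 0, 0, 0, 0, 0, 0], [0.8, 0, 0, 0, 0, 0, 0], [0.8, 0, -0.03, 0, 0, 0, 0], [0.8, 0, -0.12, 0, 0, 0, 0], [0.8, 0, -0.3, 0, 0, 0, 0], [0.8, 0, -0.35, 0, 0, 0, 0], [0.8, 0, -0.3, 0, 0, 0, 0], [0.8, 0.15, -0.1, 0, 0, 0, 0], [0.8, 0.25, 0, 0, 0, 0, 0], [0.8, 0.15, 0, 0, 0, 0, 0], [0.8, 0, 0, 0, 0, 0, 0]])

```text
time: 39.78
position: [0.4778, -0.3875, 0.1511]
tool_rot: [0.047, 0.706, -0.705, -0.049]
ft_force: [-0.9, 0.6, -1.0]
grip_width: 0.0694
```

```bash
python3 snap.py w26; python3 snap.py top2 top; python3 snap.py scene2 scene; python3 - <<'E'
import cv2
im=cv2.imread("pics/w26.png")
cv2.imwrite("pics/w26a.png",cv2.resize(im[30:270,190:450],None,fx=2.4,fy=2.4,interpolation=cv2.INTER_CUBIC))
im=cv2.imread("pics/scene2.png")
cv2.imwrite("pics/scene2a.png",cv2.resize(im[120:400,130:530],None,fx=2,fy=2,interpolation=cv2.INTER_CUBIC))
E
```

```text
39.7833 [ 0.4778 -0.3875  0.1511] -97.78530703318333
39.8333 [ 0.4796 -0.3884  0.151 ] -97.79316342628077
39.8833 [ 0.4807 -0.3889  0.1509] -97.76987820450599
```

View pics/w26a.png

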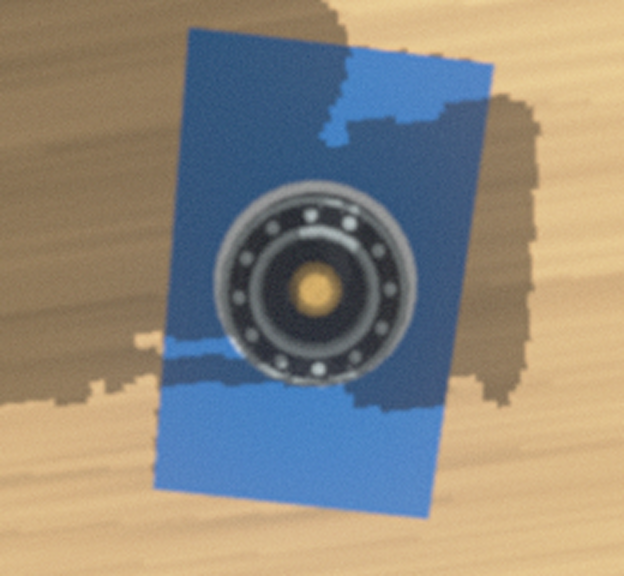

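View pics/top2.png

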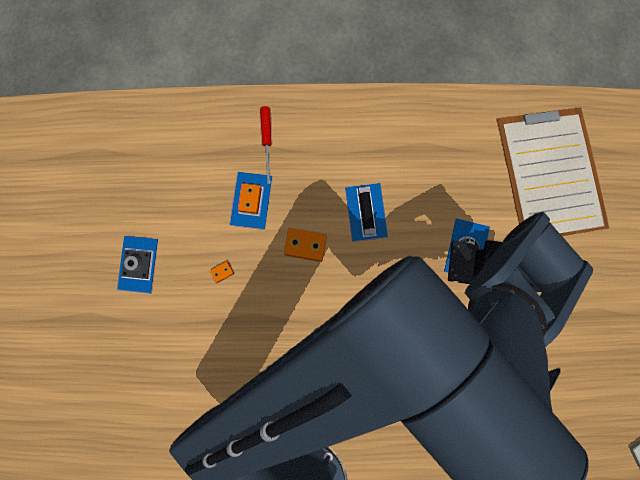

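View pics/scene2a.png

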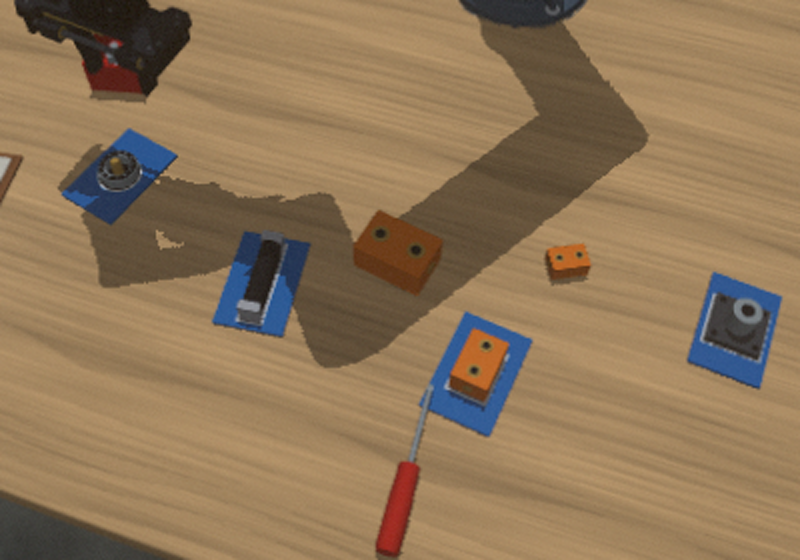

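```bash
python3 -c "
from rig import ticket,robot
print(ticket.hand_in()); print(robot.get_obs()['time'])"
```

```text
the job is handed in; nothing more can be done
None
the job is handed in; nothing more can be done
```

All four parts are placed and the job is handed in at about 40 s on the clock. I placed them in the order hub, roller, manifold block (the 64 x 44 mm one), bearing. Each was set down by controlled lowering until the force reading showed it resting on its pad. The highest force shown after any move was about 6 N.

What the last wrist pictures showed:
- **Hub:** it sits inside its white outline with even margins, judged by eye.
- **Roller:** it is about 0.7 mm off centre along its length and 0.2 mm across. Its angle is within about 0.4° of the outline.
- **Manifold:** it is about 0.8 mm off centre along its length and 0.3 mm across. Its angle is within about 0.3°.
- **Bearing:** it is over the post, flat on the pad and concentric with its ring to about 0.5 mm, by eye.

The screwdriver and the two look-alike blocks are where they were in the final top view. I never touched the bin, but the gripper partly covered it in the final pictures, so I could not re-check it fully.

**Disagreement found:** wrist-camera positions were consistently about 1 mm off from the arm's own readings in both x and y. I corrected for this and set the final roller, manifold and bearing positions by comparing each part with its outline in the same picture.

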